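# Pack painted plaques with separator cards and lock the carrier

## Task

Pack the painted plaques lying on the bench into the wooden carrier, on top of the plaque already in it, with exactly one cardboard sheet flat between each plaque and the next; any sheet left over stays out of the carrier. Then lay the cover board directly on the top plaque with its tongue over the carrier's steel flange, lift the locking pin off its hook and put it down through the tongue's hole and the flange hole until its handle rests on the tongue. Do not knock over the paint can or the mug.

Things in the scene. Friction and masses are not known exactly. Their poses are not given: they have to be found in the camera images.
- carrier: Fixed wooden carrier; origin: underside centre, on the bench. Floor at z 10 mm. Corner guides, 6 mm thick, up to z 82, enclose a bay 118 (x) x 63 (y) centred on the origin; layers lie long side along x. Sides open for |x|<40 (fingers close along y), ends open for |y|<23. Beyond the +x end a level steel flange 56 x 56, z 34 to 42, free below. k plaques with sheets between reach z 10+12k+5(k-1)
- flange_hole (a point): centre of the flange's round through hole (22 mm across), at the flange's top face: 95 mm along the carrier's +x, 42 mm above the bench
- plaque0: Painted wooden plaque 110 (x) x 55 (y) x 12 (z) mm, white top with a wood edge, 70 g; origin: centre of its underside. It already lies in the carrier as the lowest layer; it stays there.
- plaque1: Painted wooden plaque 110 (x) x 55 (y) x 12 (z) mm, like plaque0, lying flat on the bench, 70 g; origin: centre of its underside. Two or three such plaques are present (None if absent); either way round and in any order they may go in.
- plaque2: Painted wooden plaque 110 (x) x 55 (y) x 12 (z) mm, like plaque0, lying flat on the bench, 70 g; origin: centre of its underside. Two or three such plaques are present (None if absent); either way round and in any order they may go in.
- plaque3: Painted wooden plaque 110 (x) x 55 (y) x 12 (z) mm, like plaque0, lying flat on the bench, 70 g; origin: centre of its underside. Two or three such plaques are present (None if absent); either way round and in any order they may go in.
- sheet1: Stiff brown cardboard separator sheet 110 (x) x 55 (y) x 5 (z) mm, lying flat on the bench, 25 g; origin: centre of its underside. Always three are present; use one per plaque packed.
- sheet2: Stiff brown cardboard separator sheet 110 (x) x 55 (y) x 5 (z) mm, lying flat on the bench, 25 g; origin: centre of its underside. Always three are present; use one per plaque packed.
- sheet3: Stiff brown cardboard separator sheet 110 (x) x 55 (y) x 5 (z) mm, lying flat on the bench, 25 g; origin: centre of its underside. Always three are present; use one per plaque packed.
- cover: Plywood cover 12 mm thick, 250 g: a board 111 (x) x 55 (y) mm, a 40 mm wide tongue from its +x end out to x = 120, and a steel weight 36 x 40 x 10 high on top at x = -35. Lies on the bench, tongue roughly to the robot's right. Origin: underside centre of the board. It goes in with +x along the carrier's +x, the tongue out between the end guides over the flange. Grip across y at x = 0
- cover_hole (a point): centre of the 26 mm round through hole in the cover's tongue, at its top face, 95 mm along the cover's +x and 12 mm above its underside
- pin: Locking pin, 40 g: aluminium shank 12 mm thick, 60 long (last 6 tapered to 6) under a wooden handle 14 (x) x 44 (y) x 58 (z) with a window through it along x, 24 wide, 12 to 44 mm above the origin. Origin: on the axis at the shoulder (handle's underside), z up. It hangs upright by the handle's top bar on the hook. Grip across the 44 mm width (y) from above, about 28 mm above the origin
- pin_tip (a point): lower end of the pin's shank, 60 mm below its origin
- stand: Fixed steel hook stand, origin on the bench. Post 14 mm thick at x = +50, 162 high; from it a level bar 8 mm thick, axis at z 160, points to -x, its end (x -45 to -55) turned up to z 173. The pin hangs on the bar near x = -23: lift it about 16 mm (9 to 24: less does not clear the end, more jams the window's lower edge), then draw it off along the stand's -x by 60 mm
- paint_can: Paint can 90 mm across, 110 mm high, a bystander at the left; origin: centre of its underside
- mug: Blue mug 76 mm across, 90 mm high, a bystander at the right; origin: centre of its underside
Mind the look-alikes: they are no part of the job. What is shaped like the plaque1 but green or red is not meant.

How it is judged:
By the outcome, as a careful person would: the job done as asked, in the order asked, and still so for the second after the job is handed in, with the robot touching nothing.
Of plaque1, plaque2, plaque3 only 2 to 3 are there at a start; the rules pass over those that are not, and their reading is None.
At some moment in a run one of plaque1, plaque2, plaque3, sheet1, sheet2, sheet3 may be knocked a few centimetres aside while the robot is not near it.
It also fails if it takes over 210 s, if anything falls off the work surface, if the arm or the gripper's body presses on something with over 40 N, if the wrist force passes 120 N, or if a joint passes its speed limit or range.

## Robot

A 7-joint arm with a two-finger parallel gripper is mounted at the origin on the work surface. World frame = base frame: x ahead of the robot, y to its left, z up, the work surface at z = 0. Lengths are in mm, angles in rad, forces in N, time in s.
With the tool pointing down it reaches from about 350 to 900 mm from the base axis. Payload 8.1 kg.
Tool frame: the origin (TCP) lies where the fingers leave the gripper's body, on its centre line; the fingertips stand 66 mm ahead of it and the grasp point (between the pads) lies manip.grip_point_offset ahead of it (manip.grip_point_offset is the distance from the TCP to the grasp point, in mm); z points along the fingers, y is the line along which they close (so a half turn about z gives the same grasp; the last joint's range is limited). The gripper opens to 92 mm and grips with 3 to 60 N. Pads are 19 mm wide; open, the fingers measure 130 mm over their backs; the gripper's body (75 mm by 190 mm) begins 47 mm behind the grasp point.
Start: joints at [1.143, 0.434, 0.025, 1.573, -0.012, 1.134, -0.075], TCP at [199.426, -592.341, 292.242] pointing down, gripper open.
Joint ranges: [-2.62, 2.62], [-0.44, 2.09], [-1.27, 1.32], [0.08, 2.57], [-1.32, 4.46], [0.12, 2], [-2.74, 2.74]. Speed limits (rad/s): [2.22, 2.22, 3.01, 3.01, 3.14, 3.14, 3.14].

## Interface

Orientations are given as a unit quaternion [w, x, y, z].
In Python, from workcell import manip gives the robot as it stands.
- The arm moves only by the tool drive_tool, never from a script. Its argument "moves" is a list that holds one entry, the list of rows, each a list of 7 numbers: the opening, from -1 (shut) to 1 (fully open), so that 0 is half open, then the shift along the tool's x, y, z normalised to -1 to 1, where 1 is 200 mm, then the turn, a rotation vector about the tool's x, y, z normalised to -1 to 1, where 1 is 45 degrees. In form: [[[jaw, x, y, z, wx, wy, wz], ...]]. A call has 1 to 20 rows; each row shifts and turns the commanded pose from where the row before left it, along the tool's axes as they then stand; what a row does not reach is not made up. A row lasts 1/8 s, in which the tool goes at most 62.5 mm and 10.7 degrees, less where a joint would pass 70% of its speed; a pose out of reach is approached as far as the arm can. A call with a number of a shift or a turn outside -1 to 1 is refused whole. A call with a gripper value outside its range is refused whole. The fingers move at their own pace and stop on an object; "newtons" is the grip in N (left out, the last holds). Time passes only in rows, so rows that do not move let the fingers close. It gives the time, the measured TCP pose, the force, the opening and the grip force at its end, in the units of the state.
- manip.get_state(): the state, without advancing time (a new reading comes with each control period).
- manip.snapshot(name): name is "scene" or "top" or "wrist"; returns the picture (420x560x3 uint8, red, green, blue); there is no depth.
- manip.camera_info(name): a dict with "fx", "fy", "cx", "cy" (pixels), "k1" (the pictures are not rectified: a ray, as slopes to the right and down, at radius r is drawn at 1 + k1 r^2 times it, then the intrinsics apply), "xyz" and "orientation" of the camera in the world. Camera axes: x right, y up, looking along -z (the intrinsics and any distortion apply to the point x, -y, -z); pixel columns grow to the right and rows downward; lengths in mm; the calibration is good to about 2 mm. A picture is of the moment at which its call begins: read the wrist's pose just before it. camera_info takes no time and is no camera call; for the wrist camera it gives the pose at the moment of the call.
- manip.close_job(): hands the job in; it is judged then, once.
Trained networks look in the newest picture that a camera, given by its name, has taken for a name from the list of things; names that differ only in an ending like _2 or _b are one class to them, and where a whole thing is asked for, a point or a joint stands for the part that bears it (a point fixed in the world has none). Each returns a list of dicts, best first, with "score" (0 to 1); they miss things now and then, are a little off and sometimes report something else, mostly with a low value. They report only what shows in the picture. A call takes as long as a camera call. They do not tell look-alikes from the thing itself.
- manip.outline_of(target, camera): "mask" (420x560 bool, what is visible of it) and "centre" ([column, row] as shares, 0 to 1, of the picture: columns of its width, rows of its height, amid what is visible of it).
- manip.pinpoint(target, camera): "centre" ([column, row] as shares, 0 to 1, of the picture: columns of its width, rows of its height: a listed point, or the origin of a listed thing).
The state is a dict: "time": time; "joint_positions": joint angles; "qvel": joint speeds; "effort": joint torques, N m; "ee_pos": TCP position; "ee_rot": TCP orientation; "force": force on the tool from outside, world axes, zero at the start; "torque": the same for the moment, N m; "opening": opening from 0.0 (shut) to 1.0 (fully open); "grasp_force": force on a finger pad.
Only numpy, scipy, OpenCV 4.12 (cv2) and the standard library are available. Lean on these libraries where they do the work, as an engineer would, in place of code of your own. Each camera call takes 0.05 s, during which the arm holds its last target. There are 200 camera calls.

## Working session

There is one attempt and no reset: what is moved stays moved. The work goes in short steps, Python scripts to look and compute and a tool call to move; the robot and the scene stay as the last step left them, time stands still between calls to the robot, and variables do not carry over. Pictures are saved under pics/ and viewed, at most 15 in all, crops included, and the job is handed in when it is done.

Besides the shell and the picture viewer there is one more tool, called after "Request:" as a command line: name --argument value ..., lists and objects as JSON in quotes. drive_tool: Moves the arm, as the interface text tells. Its arguments: {"type":"object","properties":{"moves":{"type":"array","items":{"type":"array","items":{"type":"array","items":{"type":"number","minimum":-1,"maximum":1}}}},"newtons":{"type":"number"}},"required":["moves"]}

```bash
mkdir -p pics; ls; python3 - <<'E'
from workcell import manip
import cv2
s=manip.get_state(); print(s); print(manip.grip_point_offset)
for n in("scene","top","wrist"):
    print(n,manip.camera_info(n))
for n in("scene","top"):
    cv2.imwrite(f"pics/{n}0.png",manip.snapshot(n)[:,:,::-1])
E
```

```text
pics
{'time': 0.0, 'joint_positions': array([ 1.14336589,  0.43521788,  0.02496497,  1.57411464, -0.01157063,
        1.13398769, -0.07507942]), 'qvel': array([ 7.70880221e-04,  1.22458895e-03, -9.58386125e-05, -1.13979970e-04,
       -5.41337876e-04, -3.96189269e-04,  9.61734466e-04]), 'effort': array([-2.12262421e-03, -6.67849088e+01,  9.83957872e-01, -3.14474595e+01,
       -6.05642796e-02,  4.26695624e-02,  1.98913872e-04]), 'ee_pos': array([ 199.28558475, -591.93905763,  291.44118909]), 'ee_rot': array([-7.63362463e-04,  9.86841709e-01,  1.61687400e-01, -2.09521133e-04]), 'force': array([ 0.03363972, -0.27309971,  0.44998559]), 'torque': array([-0.0361248 , -0.00234556,  0.01225995]), 'grasp_force': 0.0, 'opening': 0.9965329796132459}
46.699999999999996
scene {'fx': 438.3055904879008, 'fy': 438.3055904879008, 'cx': 281.1216808382409, 'cy': 210.0338015110379, 'k1': -0.07345272209141375, 'xyz': array([1334.1090456 ,  675.46100695,  989.62712818]), 'orientation': array([0.38285405, 0.1667569 , 0.38415706, 0.82343079])}
top {'fx': 421.43018776916716, 'fy': 421.43018776916716, 'cx': 275.70205276346275, 'cy': 202.700027448547, 'k1': -0.11801870981502667, 'xyz': array([ 429.27486695,   17.18166359, 1547.76463827]), 'orientation': array([-0.69698805, -0.03065346,  0.03974639,  0.71532388])}
wrist {'fx': 344.75497311681136, 'fy': 344.75497311681136, 'cx': 276.9458183083688, 'cy': 211.44402825851543, 'k1': 0.019807293075303167, 'xyz': array([ 279.70472905, -565.41449884,  383.76525047]), 'orientation': array([ 0.80238213, -0.12684577,  0.09240771, -0.57580716])}
```

View pics/top0.png

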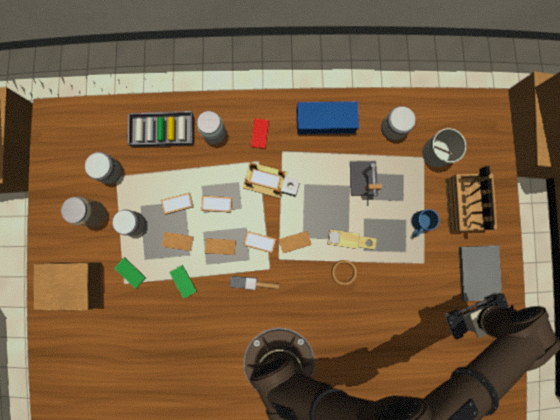

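View pics/scene0.png

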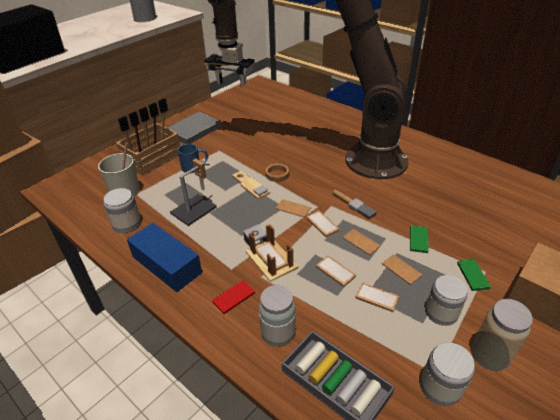

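```bash
cat > h.py <<'E'
from workcell import manip
import numpy as np, cv2
from scipy.spatial.transform import Rotation as R
def rot(q): return R.from_quat([q[1],q[2],q[3],q[0]])
def K(c): return np.array([[c["fx"],0,c["cx"]],[0,c["fy"],c["cy"]],[0,0,1.]]),np.array([c["k1"],0,0,0.])
def p2w(c,uv,z):
    """pixels -> world xy on the level z"""
    k,d=K(c); n=cv2.undistortPoints(np.float64(uv).reshape(-1,1,2),k,d).reshape(-1,2)
    v=rot(c["orientation"]).apply(np.c_[n[:,0],-n[:,1],-np.ones(len(n))])
    return (c["xyz"]+v*((z-c["xyz"][2])/v[:,2])[:,None])[:,:2]
def w2p(c,P):
    q=rot(c["orientation"]).inv().apply(np.atleast_2d(P)-c["xyz"]); k,d=K(c)
    return cv2.projectPoints(q*[1,-1,-1],np.zeros(3),np.zeros(3),k,d)[0].reshape(-1,2)
def rect(c,mask,z):
    m=mask.astype(np.uint8); cs=cv2.findContours(m,cv2.RETR_EXTERNAL,cv2.CHAIN_APPROX_NONE)[0]
    q=max(cs,key=cv2.contourArea).reshape(-1,2)
    (x,y),(w,h),_=r=cv2.minAreaRect(p2w(c,q,z).astype(np.float32))
    b=cv2.boxPoints(r); e=max((b[1]-b[0],b[2]-b[1]),key=np.linalg.norm)
    return np.array([x,y]),max(w,h),min(w,h),np.arctan2(e[1],e[0])%np.pi
def wrap(a,p=2*np.pi): return (a+p/2)%p-p/2
def yaw():  # tool x direction in world, tool down
    x=rot(manip.get_state()["ee_rot"]).apply([1,0,0]); return np.arctan2(x[1],x[0])
def plan(wps,pos=None,rotm=None):
    """wps: (x,y,z,toolyaw,jaw[,n]); prints rows"""
    s=manip.get_state(); p=s["ee_pos"].copy() if pos is None else np.array(pos); r=rot(s["ee_rot"]); out=[]
    for w in wps:
        g=np.array(w[:3],float); gr=R.from_euler("z",w[3])*R.from_euler("x",np.pi)
        n0=max(np.linalg.norm(g-p)/58,(r.inv()*gr).magnitude()/np.radians(9.5),1)
        n=max(int(np.ceil(n0)),w[5] if len(w)>5 else 1)
        for i in range(n):
            t=1/(n-i); sh=np.round(r.inv().apply((g-p)*t)/200,3); tv=np.round((r.inv()*gr).as_rotvec()*t/(np.pi/4),3)
            out.append([w[4],*map(float,sh),*map(float,tv)])
            p=p+r.apply(sh*200); r=r*R.from_rotvec(tv*np.pi/4)
    print(len(out)); print("[["+",".join("["+",".join(f"{v:g}" for v in q)+"]" for q in out)+"]]")
E
python3 - <<'E'
from h import *
c=manip.camera_info("top"); manip.snapshot("top")
for n,z in(("plaque1",12),("plaque2",12),("sheet1",5),("carrier",10),("cover",12),("pin",160),("stand",0),("paint_can",110),("mug",90)):
    for o in manip.outline_of(n,"top"):
        p,l,w,a=rect(c,o["mask"],z); print(n,round(o["score"],2),(np.array(o["centre"])*[560,420]).round(),p.round(),round(l),round(w),round(a,2))
for n,z in(("flange_hole",42),("cover_hole",12),("carrier",0),("cover",0),("stand",0),("pin_tip",60),("pin",120)):
    for o in manip.pinpoint(n,"top"): u=np.array(o["centre"])*[560,420]; print("pt",n,round(o["score"],2),u.round(1),p2w(c,u,z).round(1))
E
```

```text
plaque1 0.95 [180. 280.] [306. 341.] 107 57 0.5
plaque1 0.91 [177. 202.] [591. 358.] 115 59 1.79
plaque1 0.88 [131. 271.] [340. 535.] 113 60 0.79
plaque1 0.74 [214. 202.] [587. 213.] 114 59 1.54
plaque1 0.74 [260. 133.] [842.  52.] 109 54 3.03
plaque1 0.65 [267. 178.] [674.  33.] 115 61 1.27
plaque1 0.59 [257. 240.] [443.  60.] 109 55 1.28
plaque2 0.95 [180. 280.] [306. 341.] 107 57 0.5
plaque2 0.91 [177. 202.] [591. 358.] 115 59 1.79
plaque2 0.88 [131. 271.] [340. 535.] 113 60 0.79
plaque2 0.74 [214. 202.] [587. 213.] 114 59 1.54
plaque2 0.74 [260. 133.] [842.  52.] 109 54 3.03
plaque2 0.65 [267. 178.] [674.  33.] 115 61 1.27
plaque2 0.59 [257. 240.] [443.  60.] 109 55 1.28
sheet1 0.97 [177. 240.] [452. 360.] 116 56 1.4
sheet1 0.77 [295. 238.] [440. -69.] 109 54 1.82
sheet1 0.61 [221. 245.] [429. 203.] 108 57 1.45
sheet1 0.6 [130. 223.] [525. 541.] 122 96 1.55
sheet1 0.31 [263. 179.] [674.  35.] 112 58 1.29
carrier 0.93 [278. 182.] [663.  11.] 196 100 1.28
cover 0.8 [347. 244.] [ 438. -279.] 174 59 1.4
pin 0.61 [373. 188.] [ 614. -331.] 52 20 1.69
pin 0.43 [295. 239.] [438. -62.] 97 50 1.83
stand 0.72 [361. 176.] [ 671. -334.] 133 100 3.12
paint_can 0.97 [131. 222.] [519. 507.] 118 90 1.55
pt flange_hole 0.97 [291.1 187.4] [[633.5 -61.2]]
pt flange_hole 0.73 [366.  190.1] [[ 617.2 -333.3]]
pt cover_hole 0.62 [369.3 243.9] [[ 422.2 -343.4]]
pt cover_hole 0.23 [179.3 241. ] [[451.1 350.5]]
pt carrier 0.82 [263.2 179. ] [[673.2  39.3]]
pt carrier 0.31 [221.3 246.3] [[428.5 198.5]]
pt cover 0.56 [342.7 240. ] [[ 439.6 -247.7]]
pt stand 0.92 [361.6 183.6] [[ 647.3 -327.6]]
pt stand 0.38 [266.3 179.7] [[670.3  27.9]]
pt pin_tip 0.45 [365.3 192. ] [[ 608.2 -326.1]]
pt pin 0.52 [369.9 188.6] [[ 612.4 -328.9]]
pt pin 0.26 [134.1 224.4] [[509.4 483.3]]
```

```bash
python3 - <<'E'
from h import *
c=manip.camera_info("wrist"); s=manip.get_state(); r=rot(s["ee_rot"])
print(r.inv().apply(c["xyz"]-s["ee_pos"]), r.inv().apply(rot(c["orientation"]).apply([[0,0,-1],[1,0,0]])))
a=p2w(c,[[280,210]],20)[0]; print(r.inv().apply([a[0]-s["ee_pos"][0],a[1]-s["ee_pos"][1],20-s["ee_pos"][2]]))
Y=np.arctan2(-97,-39); print(yaw(),Y)
# look at carrier: tool y along carrier y => tool x = +-carrier x ; camera ahead on tool x
for ty in (Y,wrap(Y+np.pi)):
    x=np.array([np.cos(ty),np.sin(ty)]); cen=np.array([668,28.]); off=70
    print(ty,cen-x*off)
x=np.array([np.cos(Y+np.pi),np.sin(Y+np.pi)]); t=np.array([660,8.])-x*20
plan([(*t,290,Y+np.pi,1)])
E
```

```text
[ 84.64288079   0.37879032 -92.31676188] [[-3.09858965e-01 -3.81311225e-04  9.50782455e-01]
 [ 7.58818899e-04  9.99999502e-01  6.48347969e-04]]
[-32.4835457    3.62365263 272.26458618]
0.32475602196587827 -1.953078900973646
-1.953078900973646 [694.11274731  92.94708945]
1.1885137526161476 [641.88725269 -36.94708945]
13
[[[1,0.237,-0.156,0.001,0,0,-0.085],[1,0.246,-0.14,0.001,0,0,-0.085],[1,0.255,-0.124,0.001,0,0,-0.085],[1,0.263,-0.106,0.001,0,0,-0.084],[1,0.269,-0.089,0.001,0,0,-0.085],[1,0.275,-0.071,0.001,0,0,-0.084],[1,0.279,-0.052,0.001,0,0,-0.085],[1,0.282,-0.034,0.001,0,0,-0.084],[1,0.283,-0.015,0.001,0,0,-0.085],[1,0.284,0.004,0.001,0,0,-0.084],[1,0.283,0.023,0,0,0,-0.085],[1,0.28,0.042,0.001,0,0,-0.084],[1,0.277,0.059,0,0,0,-0.085]]]
```

```bash
python3 - <<'E'
from h import *
ty=1.19; x=np.array([np.cos(ty),np.sin(ty)]); t=np.array([657,5.])+x*20
plan([(*t,290,ty,1)])
E
```

```text
14
[[[1,0.228,-0.155,0.001,0,0,-0.079],[1,0.237,-0.141,0.001,0,0,-0.079],[1,0.245,-0.126,0.001,0,0,-0.079],[1,0.252,-0.111,0.001,0,0,-0.079],[1,0.259,-0.095,0.001,0,0,-0.079],[1,0.264,-0.079,0.001,0,0,-0.079],[1,0.269,-0.062,0.001,0,0,-0.078],[1,0.272,-0.045,0.001,0,0,-0.079],[1,0.274,-0.029,0.001,0,0,-0.078],[1,0.275,-0.012,0,0,0,-0.079],[1,0.275,0.005,0.001,0,0,-0.078],[1,0.275,0.022,0,0,0,-0.079],[1,0.273,0.04,0.001,0,0,-0.078],[1,0.27,0.056,0,0,0,-0.079]]]
```

Request:
drive_tool --moves '[[[1,0.228,-0.155,0.001,0,0,-0.079],[1,0.237,-0.141,0.001,0,0,-0.079],[1,0.245,-0.126,0.001,0,0,-0.079],[1,0.252,-0.111,0.001,0,0,-0.079],[1,0.259,-0.095,0.001,0,0,-0.079],[1,0.264,-0.079,0.001,0,0,-0.079],[1,0.269,-0.062,0.001,0,0,-0.078],[1,0.272,-0.045,0.001,0,0,-0.079],[1,0.274,-0.029,0.001,0,0,-0.078],[1,0.275,-0.012,0,0,0,-0.079],[1,0.275,0.005,0.001,0,0,-0.078],[1,0.275,0.022,0,0,0,-0.079],[1,0.273,0.04,0.001,0,0,-0.078],[1,0.27,0.056,0,0,0,-0.079],[1,0,0,0,0,0,0],[1,0,0,0,0,0,0]]]'

```text
time: 2.95
ee_pos: [664.4, 23.2, 289.6]
ee_rot: [0.0, 0.828, 0.56, -0.001]
force: [-0.7, 0.0, 0.8]
opening: 1.001
grasp_force: 0.0
```

```bash
python3 - <<'E'
from h import *
s=manip.get_state(); print(s["time"],s["ee_pos"],yaw(),s["joint_positions"].round(2))
c=manip.camera_info("wrist"); im=manip.snapshot("wrist"); cv2.imwrite("pics/w1.png",im[:,:,::-1])
np.save("c_w1.npy",c,allow_pickle=True)
for o in manip.outline_of("plaque0","wrist"):
    p,l,w,a=rect(c,o["mask"],22); print("plaque0",round(o["score"],2),(np.array(o["centre"])*[560,420]).round(),p.round(1),l,w,round(a,3))
for n,z in(("flange_hole",42),("carrier",0),("plaque0",10)):
    for o in manip.pinpoint(n,"wrist"): u=np.array(o["centre"])*[560,420]; print("pt",n,round(o["score"],2),u.round(1),p2w(c,u,z).round(1))
E
```

```text
2.95 [664.35090328  23.21681037 289.60443667] 1.1899616162754447 [ 0.13  0.54 -0.39  1.44  0.21  1.2  -0.67]
plaque0 0.77 [276. 168.] [670.3  34.2] 110.27581787109375 55.3949089050293 1.271
plaque0 0.66 [433.  88.] [840.6  51.8] 110.34392547607422 54.619911193847656 3.0
plaque0 0.64 [ 85. 218.] [452.   60.3] 107.5494613647461 59.904808044433594 1.287
plaque0 0.59 [131.  45.] [588.1 198.6] 85.50303649902344 57.155887603759766 1.474
pt flange_hole 0.59 [286.7 260.9] [[643.7 -58. ]]
pt flange_hole 0.33 [279.  170.5] [[672.6  37.6]]
pt flange_hole 0.32 [  0.6 102.6] [[456.1 192.3]]
pt plaque0 0.94 [ 88.  219.4] [[447.9  59.6]]
pt plaque0 0.68 [428.   86.1] [[841.7  55.7]]
pt plaque0 0.63 [129.7  32.2] [[586.6 209.9]]
```

View pics/w1.png

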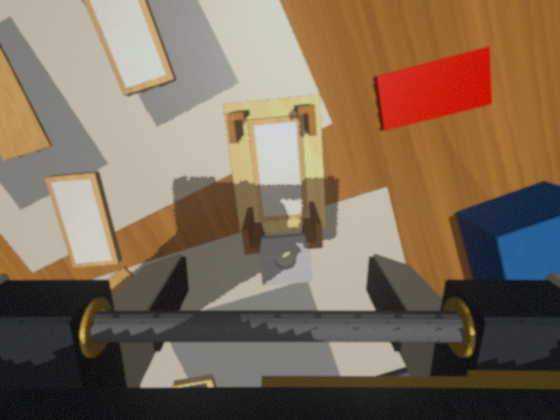

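```bash
cat > ov.py <<'E'
from h import *
def draw(im,c,o,a,x0,y0,w,h,f,name):
    big=cv2.resize(im[y0:y0+h,x0:x0+w,::-1],None,fx=f,fy=f,interpolation=cv2.INTER_CUBIC)
    Rm=R.from_euler("z",a).as_matrix()
    def pl(P,col):
        q=w2p(c,(Rm@np.array(P,float).T).T+[o[0],o[1],0]); q=((q+.5-[x0,y0])*f-.5)
        cv2.polylines(big,[np.round(q*8).astype(np.int32)],True,col,1,cv2.LINE_AA,3)
    for sx in(1,-1):
        for sy in(1,-1):
            for z,col in((82,(0,0,255)),):
                pl([(sx*X,sy*Y_,z) for X,Y_ in((40,31.5),(59,31.5),(59,23),(65,23),(65,37.5),(40,37.5))],col)
    t=np.linspace(0,6.28,30); pl(np.c_[95+11*np.cos(t),11*np.sin(t),t*0+42],(0,255,0))
    pl([(67,-28,42),(123,-28,42),(123,28,42),(67,28,42)],(255,0,0))
    cv2.imwrite(name,big)
E
python3 - <<'E'
from ov import *
c=np.load("c_w1.npy",allow_pickle=True).item(); im=cv2.imread("pics/w1.png")[:,:,::-1]
draw(im,c,(671,33.5),-1.871,200,80,150,215,2.7,"pics/ov1.png")
E
```

```text
(no output)
```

View pics/ov1.png

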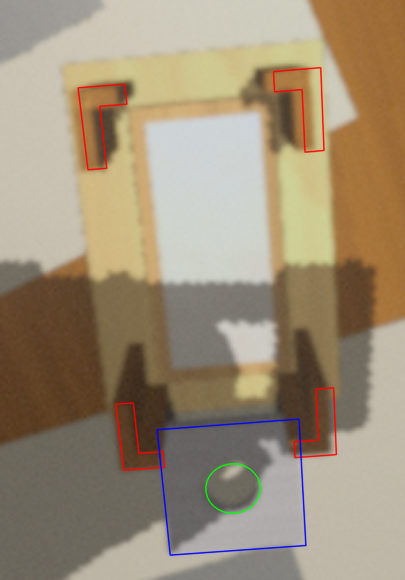

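```bash
cat >> h.py <<'E'
def hover(x,y,a,z=230,jaw=1,pre=[]):
    a=wrap(a-1.2,np.pi)+1.2
    plan(pre+[(x-20*np.cos(a),y-20*np.sin(a),z,a,jaw)])
def look(name,z,near,a0=None):
    """measure object near `near` with wrist camera, then plan the grasp"""
    s=manip.get_state(); c=manip.camera_info("wrist"); im=manip.snapshot("wrist"); best=None
    for o in manip.outline_of(name,"wrist"):
        p,l,w,a=rect(c,o["mask"],z); d=np.linalg.norm(p-near)
        if d<70 and (best is None or d<best[0]):
            best=(d,p,a); hsv=cv2.mean(im,o["mask"].astype(np.uint8))[:3]; print(name,round(o["score"],2),p.round(1),round(l,1),round(w,1),round(a,3),np.round(hsv))
    print("t",s["time"],s["ee_pos"].round(1)); return im,c,best
E
python3 - <<'E'
from h import *
hover(440,-69,1.82)
E
```

```text
5
[[[1,-0.184,-0.162,0.06,0,0,-0.161],[1,-0.163,-0.184,0.06,0,0,-0.161],[1,-0.138,-0.203,0.061,0,0,-0.161],[1,-0.111,-0.219,0.06,0,0,-0.161],[1,-0.083,-0.232,0.061,0,0.001,-0.16]]]
```

Request:
drive_tool --moves '[[[1,-0.184,-0.162,0.06,0,0,-0.161],[1,-0.163,-0.184,0.06,0,0,-0.161],[1,-0.138,-0.203,0.061,0,0,-0.161],[1,-0.111,-0.219,0.06,0,0,-0.161],[1,-0.083,-0.232,0.061,0,0,-0.16],[1,0,0,0,0,0,0],[1,0,0,0,0,0,0]]]'

```text
time: 4.08
ee_pos: [445.9, -87.8, 230.3]
ee_rot: [0.001, 0.614, 0.789, 0.0]
force: [-0.2, 0.5, 0.7]
opening: 1.0
grasp_force: 0.0
```

```bash
python3 - <<'E'
from h import *
im,c,b=look("sheet1",5,(440,-69)); cv2.imwrite("pics/w2.png",im[:,:,::-1])
_,p,a=b; plan([(*p,110,a,1),(*p,69,a,1,3)])
E
```

```text
sheet1 0.59 [438.1 -70.4] 110.3 55.3 1.826 [174. 139.  89.]
t 4.075 [445.9 -87.8 230.3]
6
[[[1,0.03,-0.007,0.2,0.001,0,-0.002],[1,0.031,-0.007,0.201,0.001,0,-0.002],[1,0.03,-0.007,0.2,0,0,-0.002],[1,0,-0,0.068,0,0,-0],[1,0,-0,0.069,0,0,-0],[1,0,-0,0.068,0,0,-0]]]
```

View pics/w2.png

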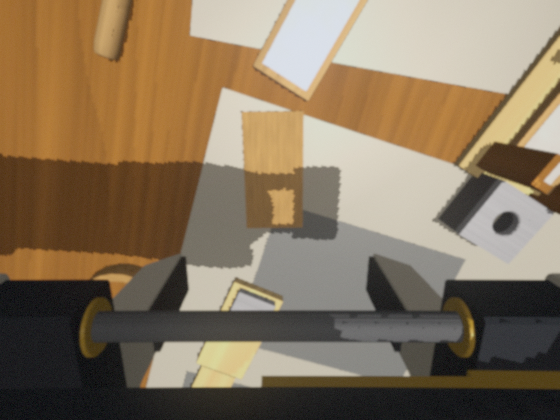

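Request:
drive_tool --moves '[[[1,0.03,-0.007,0.2,0,0,-0.002],[1,0.031,-0.007,0.201,0,0,-0.002],[1,0.03,-0.007,0.2,0,0,-0.002],[1,0,0,0.07,0,0,0],[1,0,0,0.07,0,0,0],[1,0,0,0.07,0,0,0],[1,0,0,0,0,0,0],[-1,0,0,0,0,0,0],[-1,0,0,0,0,0,0],[-1,0,0,0,0,0,0],[-1,0,0,0,0,0,0],[-1,0,0,0,0,0,0]]]' --newtons 20

```text
time: 5.68
ee_pos: [436.9, -71.0, 67.6]
ee_rot: [0.0, 0.611, 0.791, 0.0]
force: [-1.0, -0.4, 3.7]
opening: 0.594
grasp_force: 20.0
```

```bash
cat >> h.py <<'E'
CO=np.array([671,33.5]); CY=1.271
def place(z,off=0.,zs=210,hold=-1):
    """carry to the carrier; off = object centre along tool x from TCP"""
    s=manip.get_state(); q=CO-off*np.array([np.cos(CY),np.sin(CY)])
    plan([(*s["ee_pos"][:2],zs,yaw(),hold),(*q,zs,CY,hold),(*q,z+45,CY,hold,4),(*q,z+45,CY,hold)])
def corr(z,x=None,y=None,hold=-1,a=CY):
    """finish from measured pose"""
    s=manip.get_state(); q=CO if x is None else (x,y); print(s["ee_pos"].round(1),yaw().round(4))
    plan([(*q,s["ee_pos"][2],a,hold),(*q,z,a,hold,4)])
E
python3 - <<'E'
from h import *
place(91)
E
```

```text
13
[[[-1,-0,0,-0.237,0,0,0],[-1,-0,0,-0.238,0,0,0],[-1,-0,0,-0.237,0,0,0],[-1,0.042,0.253,0,0,0,0.141],[-1,0.07,0.247,0,0,0,0.142],[-1,0.096,0.237,0,0,0,0.141],[-1,0.122,0.226,0,0,0,0.142],[-1,0.147,0.21,0,0.001,0,0.141],[-1,-0,0,0.093,-0,0,0],[-1,-0,0,0.092,-0,0,0],[-1,-0,0,0.093,-0,0,0],[-1,-0,0,0.092,-0,0,0],[-1,-0,0,0,-0,0,0]]]
```

Request:
drive_tool --moves '[[[-1,0,0,-0.237,0,0,0],[-1,0,0,-0.238,0,0,0],[-1,0,0,-0.237,0,0,0],[-1,0.042,0.253,0,0,0,0.141],[-1,0.07,0.247,0,0,0,0.142],[-1,0.096,0.237,0,0,0,0.141],[-1,0.122,0.226,0,0,0,0.142],[-1,0.147,0.21,0,0,0,0.141],[-1,0,0,0.09,0,0,0],[-1,0,0,0.09,0,0,0],[-1,0,0,0.09,0,0,0],[-1,0,0,0,0,0,0],[-1,0,0,0,0,0,0]]]'

```text
time: 7.3
ee_pos: [670.9, 33.2, 156.3]
ee_rot: [0.0, 0.805, 0.593, 0.0]
force: [0.4, -0.3, 0.3]
opening: 0.591
grasp_force: 20.0
```

```bash
sed -i 's/(\*q,z+45,CY,hold,4),(\*q,z+45,CY,hold)/(*q,157,CY,hold,2),(*q,157,CY,hold)/' h.py; python3 - <<'E'
from ov import *
corr(91)
c=manip.camera_info("wrist"); im=manip.snapshot("wrist")
draw(im,c,(671,33.5),-1.871,100,40,400,260,2,"pics/ov2.png")
E
```

```text
[670.9  33.2 156.3] 1.2707
5
[[[-1,0.001,0,0,0.001,-0,-0],[-1,0,0,0.082,-0,-0,-0],[-1,0,0,0.082,-0,-0,-0],[-1,0,0,0.081,-0,-0,-0],[-1,0,0,0.082,-0,-0,-0]]]
```

View pics/ov2.png

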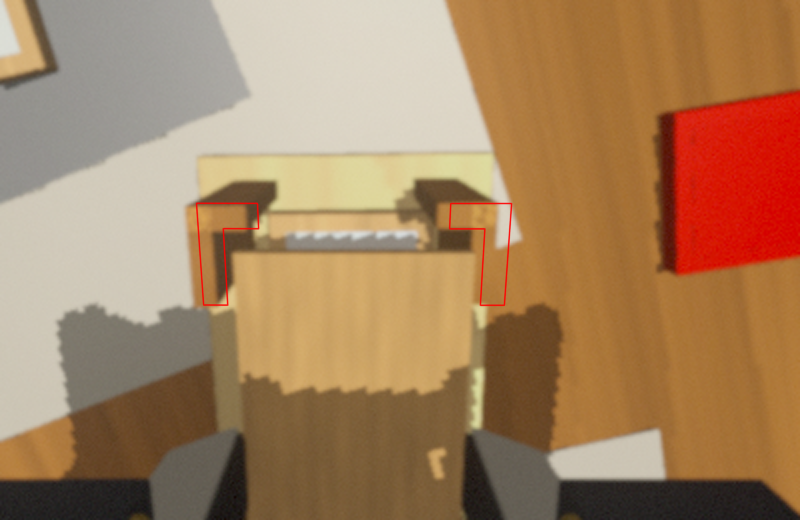

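```bash
python3 - <<'E'
from h import *
c=manip.camera_info("wrist"); im=manip.snapshot("wrist").astype(int)
for r in (146,148,152): print(r,"L",im[r,185:240:1,0].tolist(),"R",im[r,318:362,0].tolist())
print("edge col 270 rows", im[158:172,270,0].tolist(), im[158:172,250,0].tolist())
s=manip.get_state(); p=s["ee_pos"]; x=np.array([np.cos(CY),np.sin(CY),0])
print(w2p(c,[p*[1,1,0]+x*55+[0,0,p[2]-62.6]]))
y=np.array([np.sin(CY),-np.cos(CY),0])
C=np.array([671,33.5,82]); print(w2p(c,[C+65*x+y*k for k in(-37.5,-23,23,37.5)]))
E
```

```text
146 L [210, 210, 212, 211, 212, 209, 203, 195, 200, 203, 206, 207, 207, 209, 207, 205, 205, 206, 204, 198, 192, 186, 183, 184, 185, 184, 183, 182, 181, 181, 179, 179, 179, 179, 179, 177, 169, 145, 109, 91, 88, 90, 88, 91, 96, 109, 127, 139, 150, 159, 161, 156, 154, 155, 154] R [156, 176, 182, 183, 183, 184, 183, 185, 185, 185, 185, 185, 186, 186, 185, 185, 188, 191, 195, 200, 205, 206, 204, 202, 201, 196, 197, 200, 200, 203, 209, 215, 218, 219, 217, 217, 212, 202, 187, 181, 181, 181, 181, 182]
148 L [210, 211, 211, 210, 211, 209, 207, 204, 205, 208, 207, 205, 205, 204, 200, 197, 197, 200, 202, 198, 189, 184, 183, 184, 183, 183, 182, 181, 181, 180, 180, 180, 178, 176, 178, 175, 168, 146, 113, 92, 93, 90, 92, 106, 132, 168, 189, 192, 190, 192, 198, 200, 201, 201, 201] R [154, 175, 182, 183, 184, 184, 184, 185, 183, 185, 185, 185, 185, 185, 187, 187, 188, 195, 200, 198, 196, 197, 201, 205, 204, 201, 200, 199, 198, 203, 211, 215, 218, 218, 218, 217, 213, 206, 193, 183, 182, 183, 181, 182]
152 L [209, 209, 211, 210, 210, 210, 211, 209, 208, 205, 202, 199, 197, 193, 190, 185, 182, 183, 183, 183, 183, 184, 184, 183, 183, 183, 183, 183, 181, 179, 179, 179, 179, 177, 178, 177, 171, 154, 121, 104, 114, 153, 189, 206, 213, 218, 220, 216, 208, 207, 215, 217, 218, 217, 219] R [156, 175, 182, 182, 183, 184, 186, 184, 182, 182, 182, 183, 184, 184, 182, 184, 186, 191, 196, 203, 208, 205, 202, 202, 202, 200, 202, 206, 210, 212, 213, 216, 216, 218, 217, 218, 219, 216, 211, 201, 190, 183, 181, 181]
edge col 270 rows [193, 164, 150, 146, 145, 144, 134, 139, 170, 200, 211, 213, 212, 213] [192, 164, 146, 145, 146, 141, 136, 141, 169, 197, 207, 208, 208, 210]
[[276.47512641 167.21549414]]
[[197.3538793  141.62156968]
 [227.79426239 141.67846665]
 [324.13020939 141.71738859]
 [354.52373198 141.68514562]]
```

```bash
python3 - <<'E'
from h import *
c=np.load("c_w1.npy",allow_pickle=True).item(); im=cv2.imread("pics/w1.png")[:,:,::-1].astype(int)
x=np.array([np.cos(CY),np.sin(CY),0]); y=np.array([np.sin(CY),-np.cos(CY),0]); C=np.array([671,33.5,82])
q=w2p(c,[C+62*x+y*k for k in(-37.5,-23,23,37.5)]); print(q.round(1)); 
for r in(108,110,112,114): print(r,[tuple(v) for v in im[r,226:252]],"R",[tuple(v) for v in im[r,296:324]]) if r in(110,) else None
crop=im[85:270,210:335].astype(np.uint8)[:,:,::-1]
q2=lambda P:(w2p(c,P)-[210,85]+.5)*3.2-.5
b=cv2.resize(crop,None,fx=3.2,fy=3.2,interpolation=cv2.INTER_CUBIC)
for d,col in((0,(0,0,255)),(-2.7,(0,255,0))):
    for sx in(1,-1):
        for k in(-37.5,-23,23,37.5):
            a=q2([C+sx*59*x+y*(k+d),C+sx*65*x+y*(k+d)]); cv2.line(b,*[tuple(int(t) for t in v) for v in a.round()],col,1)
cv2.imwrite("pics/ov3.png",b)
E
```

```text
[[228.9 115.8]
 [246.1 114.4]
 [301.  109.8]
 [318.4 108.3]]
110 [(np.int64(207), np.int64(186), np.int64(132)), (np.int64(208), np.int64(189), np.int64(135)), (np.int64(207), np.int64(187), np.int64(132)), (np.int64(204), np.int64(185), np.int64(131)), (np.int64(204), np.int64(184), np.int64(129)), (np.int64(201), np.int64(181), np.int64(127)), (np.int64(198), np.int64(177), np.int64(124)), (np.int64(192), np.int64(170), np.int64(118)), (np.int64(187), np.int64(166), np.int64(116)), (np.int64(181), np.int64(161), np.int64(113)), (np.int64(176), np.int64(156), np.int64(109)), (np.int64(169), np.int64(150), np.int64(100)), (np.int64(164), np.int64(144), np.int64(99)), (np.int64(158), np.int64(138), np.int64(92)), (np.int64(158), np.int64(137), np.int64(93)), (np.int64(158), np.int64(139), np.int64(97)), (np.int64(151), np.int64(134), np.int64(91)), (np.int64(146), np.int64(130), np.int64(88)), (np.int64(139), np.int64(126), np.int64(85)), (np.int64(138), np.int64(126), np.int64(85)), (np.int64(129), np.int64(116), np.int64(80)), (np.int64(126), np.int64(115), np.int64(79)), (np.int64(
[... 773 characters left out ...]
, (np.int64(175), np.int64(128), np.int64(70)), (np.int64(177), np.int64(128), np.int64(70)), (np.int64(174), np.int64(126), np.int64(68)), (np.int64(175), np.int64(128), np.int64(73)), (np.int64(177), np.int64(130), np.int64(66)), (np.int64(191), np.int64(155), np.int64(93)), (np.int64(202), np.int64(180), np.int64(120)), (np.int64(206), np.int64(197), np.int64(141)), (np.int64(206), np.int64(201), np.int64(145)), (np.int64(205), np.int64(199), np.int64(145)), (np.int64(206), np.int64(198), np.int64(153)), (np.int64(206), np.int64(198), np.int64(170)), (np.int64(205), np.int64(201), np.int64(182)), (np.int64(206), np.int64(203), np.int64(187)), (np.int64(205), np.int64(202), np.int64(187))]
```

View pics/ov3.png

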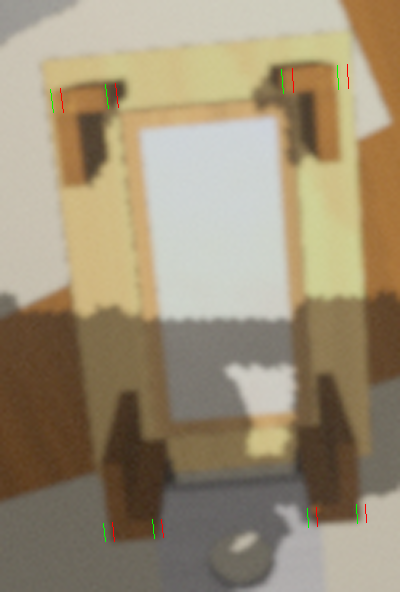

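```bash
sed -i 's/CO=np.array(\[671,33.5\])/CO=np.array([668.6,34.2])/' h.py; python3 - <<'E'
from h import *
corr(91)
E
```

```text
[671.2  33.5 156.8] 1.2708
5
[[[-1,-0,-0.014,-0,0.002,-0.001,-0],[-1,-0,0,0.082,-0,0,-0],[-1,-0,0,0.082,-0,0,-0],[-1,-0,0,0.082,-0,0,-0],[-1,-0,0,0.083,-0,0,-0]]]
```

Request:
drive_tool --moves '[[[-1,0,-0.014,0,0,0,0],[-1,0,0,0.08,0,0,0],[-1,0,0,0.08,0,0,0],[-1,0,0,0.08,0,0,0],[-1,0,0,0.085,0,0,0],[-1,0,0,0,0,0,0]]]'

```text
time: 8.15
ee_pos: [667.8, 34.5, 89.1]
ee_rot: [-0.0, 0.805, 0.594, -0.001]
force: [0.5, 1.1, -0.7]
opening: 0.594
grasp_force: 20.0
```

```bash
cat >> h.py <<'E'
def leave(x,y,a,z=230,up=210):
    """rise from the carrier and hover over the next thing"""
    s=manip.get_state(); print(s["time"],s["ee_pos"].round(1)); hover(x,y,a,z,1,[(*s["ee_pos"][:2],up,yaw(),1)])
E
python3 - <<'E'
from h import *
leave(452,60.3,1.287)
E
```

```text
8.15 [667.8  34.5  89.1]
7
[[[1,-0,-0,-0.202,-0.001,0,-0],[1,-0,-0,-0.201,-0,0,-0],[1,-0,-0.001,-0.202,-0.001,0.001,-0],[1,-0.074,-0.267,-0.025,0,-0,-0.005],[1,-0.073,-0.267,-0.025,0,-0,-0.005],[1,-0.072,-0.267,-0.025,0,-0,-0.005],[1,-0.07,-0.268,-0.025,0,-0,-0.005]]]
```

Request:
drive_tool --moves '[[[1,0,0,0,0,0,0],[1,0,0,0,0,0,0],[1,0,0,0,0,0,0],[1,0,0,0,0,0,0],[1,0,0,-0.2,0,0,0],[1,0,0,-0.2,0,0,0],[1,0,0,-0.2,0,0,0],[1,-0.074,-0.267,-0.025,0,0,-0.005],[1,-0.073,-0.267,-0.025,0,0,-0.005],[1,-0.072,-0.267,-0.025,0,0,-0.005],[1,-0.07,-0.268,-0.025,0,0,-0.005],[1,0,0,0,0,0,0],[1,0,0,0,0,0,0]]]'

```text
time: 9.78
ee_pos: [447.6, 41.0, 231.4]
ee_rot: [0.001, 0.8, 0.6, 0.001]
force: [0.2, 0.2, 0.3]
opening: 1.002
grasp_force: 0.0
```

```bash
cat >> h.py <<'E'
def grasp(name,zt,near,zg):
    im,c,b=look(name,zt,near); _,p,a=b; a=wrap(a-1.2,np.pi)+1.2
    plan([(*p,110,a,1),(*p,zg,a,1,2)]); return im,c
E
python3 - <<'E'
from h import *
im,c=grasp("plaque1",12,(445,60),69)
cv2.imwrite("pics/w4.png",im[:,:,::-1])
for o in manip.outline_of("sheet1","wrist"): print(o["score"],rect(c,o["mask"],27))
E
```

```text
plaque1 0.66 [441.1  59.7] 108.6 54.7 1.283 [171. 163. 147.]
t 9.775 [447.6  41.  231.4]
5
[[[1,0.026,-0.02,0.202,0,-0,0.001],[1,0.027,-0.02,0.202,0.001,-0,0.001],[1,0.026,-0.02,0.201,0,-0.001,0.002],[1,0,-0,0.103,0,0,-0],[1,0,-0,0.102,0,0,-0]]]
0.73 (array([429.65499878, 178.9526062 ]), 64.62499237060547, 51.46802520751953, np.float32(1.4846123))
```

Request:
drive_tool --moves '[[[1,0.026,-0.02,0.202,0,0,0.001],[1,0.027,-0.02,0.202,0,0,0.001],[1,0.026,-0.02,0.201,0,0,0.002],[1,0,0,0.1,0,0,0],[1,0,0,0.1,0,0,0],[1,0,0,0,0,0,0],[-1,0,0,0,0,0,0],[-1,0,0,0,0,0,0],[-1,0,0,0,0,0,0],[-1,0,0,0,0,0,0],[-1,0,0,0,0,0,0]]]'

```text
time: 11.3
ee_pos: [440.0, 59.5, 70.1]
ee_rot: [0.0, 0.801, 0.599, 0.0]
force: [-0.8, -1.4, 4.7]
opening: 0.596
grasp_force: 20.0
```

```bash
python3 - <<'E'
from h import *
s=manip.get_state(); print(s["ee_pos"])
a=yaw(); print("off",(np.array([441.1,59.7])-s["ee_pos"][:2])@[np.cos(a),np.sin(a)])
place(97)
E
```

```text
[439.98385378  59.50108448  70.14227533]
off 0.5069540890305649
10
[[[-1,0,0,-0.233,0,-0,-0],[-1,0,0,-0.233,0,-0,-0],[-1,0,0,-0.233,0.001,-0,-0],[-1,0.051,0.283,-0,-0,-0,0.004],[-1,0.051,0.283,-0,-0,-0,0.004],[-1,0.053,0.283,-0,-0,-0,0.004],[-1,0.053,0.283,-0,-0,-0,0.004],[-1,-0,-0,0.132,-0,-0,0],[-1,-0,-0,0.133,-0,-0,0],[-1,-0,-0,-0,-0,-0,0]]]
```

Request:
drive_tool --moves '[[[-1,0,0,-0.233,0,0,0],[-1,0,0,-0.233,0,0,0],[-1,0,0,-0.233,0,0,0],[-1,0.051,0.283,0,0,0,0.004],[-1,0.051,0.283,0,0,0,0.004],[-1,0.053,0.283,0,0,0,0.004],[-1,0.053,0.283,0,0,0,0.004],[-1,0,0,0.132,0,0,0],[-1,0,0,0.133,0,0,0],[-1,0,0,0,0,0,0],[-1,0,0,0,0,0,0]]]'

```text
time: 12.68
ee_pos: [668.8, 34.4, 157.5]
ee_rot: [0.0, 0.805, 0.594, 0.0]
force: [0.7, 0.0, -0.1]
opening: 0.593
grasp_force: 20.0
```

```bash
python3 - <<'E'
from h import *
corr(97.5); cv2.imwrite("pics/w5.png",cv2.resize(manip.snapshot("wrist")[60:320,100:500,::-1],None,fx=2,fy=2))
E
```

```text
[668.8  34.4 157.5] 1.2713
5
[[[-1,-0.001,-0.001,-0,0.001,-0,0],[-1,-0,0,0.075,-0,-0,0],[-1,-0,0,0.075,-0,-0,0],[-1,-0,0,0.075,-0,-0,0],[-1,-0.001,0,0.075,-0,-0,0]]]
```

View pics/w5.png

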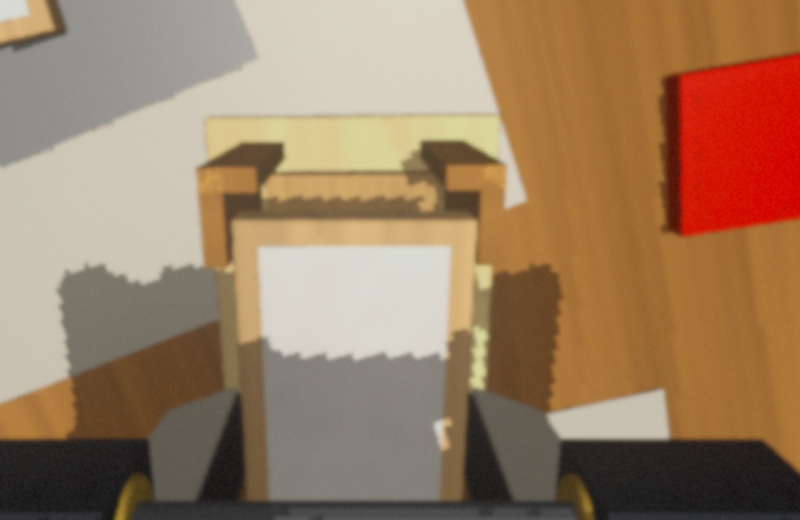

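Request:
drive_tool --moves '[[[-1,0,-0.002,0.075,0,0,0],[-1,0,0,0.075,0,0,0],[-1,0,0,0.075,0,0,0],[-1,0,0,0.075,0,0,0],[-1,0,0,0,0,0,0],[1,0,0,0,0,0,0],[1,0,0,0,0,0,0],[1,0,0,0,0,0,0],[1,0,0,0,0,0,0],[1,0,0,-0.2,0,0,0],[1,0,0,-0.2,0,0,0],[1,0,0,-0.2,0,0,0]]]'

```text
time: 14.22
ee_pos: [668.0, 34.4, 217.9]
ee_rot: [-0.0, 0.805, 0.594, 0.0]
force: [0.2, 0.0, 0.3]
opening: 1.0
grasp_force: 0.0
```

```bash
python3 - <<'E'
from h import *
leave(429,203,1.45,230,220)
E
```

```text
14.225 [668.   34.4 217.9]
6
[[[1,0,0,-0.01,0,-0,-0],[1,0.071,-0.275,-0.01,0,-0,-0.046],[1,0.081,-0.272,-0.01,0,-0,-0.045],[1,0.09,-0.269,-0.01,0,-0,-0.046],[1,0.1,-0.265,-0.01,0,-0,-0.045],[1,0.109,-0.261,-0.01,0,-0,-0.046]]]
```

Request:
drive_tool --moves '[[[1,0.071,-0.275,-0.01,0,0,-0.046],[1,0.081,-0.272,-0.01,0,0,-0.045],[1,0.09,-0.269,-0.01,0,0,-0.046],[1,0.1,-0.265,-0.01,0,0,-0.045],[1,0.109,-0.261,-0.01,0,0,-0.046],[1,0,0,0,0,0,0],[1,0,0,0,0,0,0]]]'

```text
time: 15.1
ee_pos: [427.3, 183.0, 226.9]
ee_rot: [0.0, 0.748, 0.663, 0.0]
force: [0.8, 0.8, -0.6]
opening: 0.999
grasp_force: 0.0
```

```bash
python3 - <<'E'
from h import *
im,c=grasp("sheet1",5,(429,203),67.5); cv2.imwrite("pics/w6.png",im[:,:,::-1])
E
```

```text
sheet1 0.94 [428.6 203.9] 109.9 55.7 1.48 [163. 128.  80.]
t 15.1 [427.3 183.  226.9]
5
[[[1,0.036,-0.003,0.194,0,0,-0.014],[1,0.036,-0.003,0.195,0,0,-0.013],[1,0.035,-0.002,0.194,0.001,0,-0.014],[1,0,-0,0.106,-0,0,0],[1,0,-0,0.107,-0,0,0]]]
```

Request:
drive_tool --moves '[[[1,0.036,-0.003,0.194,0,0,-0.014],[1,0.036,-0.003,0.195,0,0,-0.013],[1,0.035,-0.002,0.194,0,0,-0.014],[1,0,0,0.106,0,0,0],[1,0,0,0.104,0,0,0],[1,0,0,0,0,0,0],[-1,0,0,0,0,0,0],[-1,0,0,0,0,0,0],[-1,0,0,0,0,0,0],[-1,0,0,0,0,0,0],[-1,0,0,0,0,0,0]]]'

```text
time: 16.58
ee_pos: [427.7, 204.5, 68.1]
ee_rot: [0.0, 0.738, 0.675, 0.0]
force: [0.9, 0.2, 1.2]
opening: 0.588
grasp_force: 20.0
```

```bash
python3 - <<'E'
from h import *
s=manip.get_state(); print(s["ee_pos"])
a=yaw(); o=(np.array([428.6,203.9])-s["ee_pos"][:2])@[np.cos(a),np.sin(a)]; print("off",o)
place(97,o)
E
```

```text
[427.65808572 204.52714005  68.09475361]
off -0.5414147117328252
12
[[[-1,-0,0,-0.237,0,0,0],[-1,-0,0,-0.236,0,0,0],[-1,-0,0,-0.237,0,0,0],[-1,-0.123,0.213,0,0,-0,0.045],[-1,-0.116,0.217,0,0,-0,0.045],[-1,-0.108,0.221,0,0,-0,0.045],[-1,-0.1,0.224,0,0,-0,0.045],[-1,-0.092,0.228,0,0,-0,0.045],[-1,-0.084,0.231,0.001,0,-0,0.044],[-1,0,-0,0.132,0,-0,0],[-1,0,-0,0.133,0,-0,0],[-1,0,-0,-0,0,-0,0]]]
```

Request:
drive_tool --moves '[[[-1,0,0,-0.237,0,0,0],[-1,0,0,-0.236,0,0,0],[-1,0,0,-0.237,0,0,0],[-1,-0.123,0.213,0,0,0,0.045],[-1,-0.116,0.217,0,0,0,0.045],[-1,-0.108,0.221,0,0,0,0.045],[-1,-0.1,0.224,0,0,0,0.045],[-1,-0.092,0.228,0,0,0,0.045],[-1,-0.084,0.231,0,0,0,0.044],[-1,0,0,0.132,0,0,0],[-1,0,0,0.133,0,0,0],[-1,0,0,0,0,0,0],[-1,0,0,0,0,0,0]]]'

```text
time: 18.2
ee_pos: [669.0, 35.0, 158.0]
ee_rot: [0.0, 0.805, 0.594, 0.0]
force: [0.4, 0.2, 0.1]
opening: 0.592
grasp_force: 20.0
```

```bash
python3 - <<'E'
from h import *
corr(107.5)
E
```

```text
[669.  35. 158.] 1.2714
5
[[[-1,-0.004,-0.001,-0,0.001,-0.001,0],[-1,-0,0,0.063,-0,0,0],[-1,-0,0,0.063,-0,0,0],[-1,-0,0,0.063,-0,0,0],[-1,-0,0,0.063,-0,0,0]]]
```

Request:
drive_tool --moves '[[[-1,-0.001,-0.002,0.063,0,0,0],[-1,0,0,0.063,0,0,0],[-1,0,0,0.063,0,0,0],[-1,0,0,0.063,0,0,0],[-1,0,0,0,0,0,0],[1,0,0,0,0,0,0],[1,0,0,0,0,0,0],[1,0,0,0,0,0,0],[1,0,0,0,0,0,0],[1,0,0,-0.19,0,0,0],[1,0,0,-0.19,0,0,0],[1,0,0,-0.19,0,0,0]]]'

```text
time: 19.7
ee_pos: [668.2, 34.6, 221.9]
ee_rot: [-0.0, 0.805, 0.594, 0.0]
force: [0.4, -0.1, 0.0]
opening: 1.001
grasp_force: 0.0
```

```bash
python3 - <<'E'
from h import *
leave(587,213,1.54,230,220)
E
```

```text
19.7 [668.2  34.6 221.9]
5
[[[1,-0,-0,0.009,0,-0,-0],[1,0.159,-0.156,-0.012,0,-0,-0.086],[1,0.169,-0.145,-0.013,0,-0,-0.085],[1,0.179,-0.134,-0.012,0,-0,-0.086],[1,0.187,-0.121,-0.013,0,-0,-0.085]]]
```

Request:
drive_tool --moves '[[[1,0.159,-0.156,-0.012,0,0,-0.086],[1,0.169,-0.145,-0.013,0,0,-0.085],[1,0.179,-0.134,-0.012,0,0,-0.086],[1,0.187,-0.121,-0.013,0,0,-0.085],[1,0,0,0,0,0,0],[1,0,0,0,0,0,0]]]'

```text
time: 20.45
ee_pos: [586.7, 192.6, 230.7]
ee_rot: [0.0, 0.718, 0.696, -0.0]
force: [0.0, -0.9, -0.0]
opening: 0.998
grasp_force: 0.0
```

```bash
python3 - <<'E'
from h import *
im,c=grasp("plaque1",12,(587,213),69); cv2.imwrite("pics/w7.png",im[:,:,::-1])
E
```

```text
plaque1 0.72 [584.1 214.6] 109.6 55.1 1.48 [173. 167. 151.]
t 20.45 [586.7 192.6 230.7]
5
[[[1,0.038,-0.006,0.201,0,0,0.024],[1,0.038,-0.007,0.2,0,0.001,0.024],[1,0.038,-0.008,0.201,0,0,0.025],[1,0,-0,0.103,0,0,-0],[1,0,-0,0.102,0,0,-0]]]
```

Request:
drive_tool --moves '[[[1,0.038,-0.006,0.201,0,0,0.024],[1,0.038,-0.007,0.2,0,0,0.024],[1,0.038,-0.008,0.201,0,0,0.025],[1,0,0,0.103,0,0,0],[1,0,0,0.102,0,0,0],[1,0,0,0,0,0,0],[-1,0,0,0,0,0,0],[-1,0,0,0,0,0,0],[-1,0,0,0,0,0,0],[-1,0,0,0,0,0,0],[-1,0,0,0,0,0,0]]]'

```text
time: 21.92
ee_pos: [583.6, 216.2, 69.6]
ee_rot: [0.0, 0.738, 0.675, 0.0]
force: [0.2, -0.5, 2.9]
opening: 0.597
grasp_force: 20.0
```

```bash
python3 - <<'E'
from h import *
s=manip.get_state(); print(s["ee_pos"])
a=yaw(); o=(np.array([584.1,214.6])-s["ee_pos"][:2])@[np.cos(a),np.sin(a)]; print("off",o)
place(97,o)
E
```

```text
[583.58012793 216.15067197  69.58332484]
off -1.4987228495017373
10
[[[-1,0,0,-0.234,0,-0,-0],[-1,0,0,-0.234,0,-0,-0],[-1,0,0,-0.234,0.001,-0,-0],[-1,-0.215,0.126,-0,-0,-0,0.067],[-1,-0.208,0.138,-0,-0,-0,0.067],[-1,-0.201,0.148,-0,-0,-0,0.068],[-1,-0.193,0.159,-0,-0,-0,0.067],[-1,-0,0,0.132,-0,-0,0],[-1,-0,0,0.133,-0,-0,0],[-1,-0,0,-0,-0,-0,0]]]
```

Request:
drive_tool --moves '[[[-1,0,0,-0.234,0,0,0],[-1,0,0,-0.234,0,0,0],[-1,0,0,-0.234,0,0,0],[-1,-0.215,0.126,0,0,0,0.067],[-1,-0.208,0.138,0,0,0,0.067],[-1,-0.201,0.148,0,0,0,0.068],[-1,-0.193,0.159,0,0,0,0.067],[-1,0,0,0.132,0,0,0],[-1,0,0,0.133,0,0,0],[-1,0,0,0,0,0,0],[-1,0,0,0,0,0,0]]]'

```text
time: 23.3
ee_pos: [669.2, 36.0, 157.5]
ee_rot: [0.0, 0.805, 0.594, 0.0]
force: [0.9, -0.2, -0.3]
opening: 0.597
grasp_force: 20.0
```

```bash
python3 - <<'E'
from h import *
corr(114)
E
```

```text
[669.2  36.  157.5] 1.2715
5
[[[-1,-0.009,-0,-0,0.001,-0.001,0.001],[-1,-0,-0,0.054,-0,0,-0],[-1,-0,-0,0.055,-0,0,-0],[-1,-0,-0,0.054,-0,0,-0],[-1,-0,-0,0.055,-0,0,-0]]]
```

Request:
drive_tool --moves '[[[-1,-0.002,0,0.054,0,0,0],[-1,0,0,0.055,0,0,0],[-1,0,0,0.054,0,0,0],[-1,0,0,0.055,0,0,0],[-1,0,0,0,0,0,0],[1,0,0,0,0,0,0],[1,0,0,0,0,0,0],[1,0,0,0,0,0,0],[1,0,0,0,0,0,0],[1,0,0,-0.18,0,0,0],[1,0,0,-0.18,0,0,0],[1,0,0,-0.18,0,0,0]]]'

```text
time: 24.8
ee_pos: [668.7, 35.2, 222.2]
ee_rot: [-0.0, 0.805, 0.594, -0.0]
force: [0.1, 0.8, -0.7]
opening: 0.999
grasp_force: 0.0
```

```bash
python3 - <<'E'
from h import *
leave(450,358,1.4,230,221)
E
```

```text
24.8 [668.7  35.2 222.2]
8
[[[1,0,0,0.006,-0,0,-0],[1,0.16,-0.215,-0.006,-0,0,-0.023],[1,0.164,-0.213,-0.007,-0,0,-0.024],[1,0.168,-0.209,-0.006,-0,0,-0.023],[1,0.172,-0.206,-0.007,-0,0,-0.024],[1,0.175,-0.203,-0.006,-0,0,-0.023],[1,0.179,-0.2,-0.007,-0,0,-0.024],[1,0.183,-0.197,-0.006,-0,0,-0.023]]]
```

Request:
drive_tool --moves '[[[1,0.16,-0.215,-0.006,0,0,-0.023],[1,0.164,-0.213,-0.007,0,0,-0.024],[1,0.168,-0.209,-0.006,0,0,-0.023],[1,0.172,-0.206,-0.007,0,0,-0.024],[1,0.175,-0.203,-0.006,0,0,-0.023],[1,0.179,-0.2,-0.007,0,0,-0.024],[1,0.183,-0.197,-0.006,0,0,-0.023],[1,0,0,0,0,0,0],[1,0,0,0,0,0,0]]]'

```text
time: 25.92
ee_pos: [447.0, 338.0, 230.0]
ee_rot: [0.0, 0.765, 0.644, -0.0]
force: [0.4, -1.0, 0.3]
opening: 0.999
grasp_force: 0.0
```

```bash
python3 - <<'E'
from h import *
im,c=grasp("sheet1",5,(450,358),67.5); cv2.imwrite("pics/w8.png",im[:,:,::-1])
E
```

```text
sheet1 0.95 [474.  359.7] 109.8 55.7 1.396 [165. 130.  82.]
t 25.925 [447. 338. 230.]
5
[[[1,0.045,0.036,0.2,0,0,0],[1,0.045,0.036,0.2,0,0.001,0.001],[1,0.045,0.037,0.199,0.001,0,0],[1,-0,0,0.106,-0,0,0],[1,-0,0,0.107,-0,0,0]]]
```

Request:
drive_tool --moves '[[[1,0.045,0.036,0.2,0,0,0],[1,0.045,0.036,0.2,0,0,0.001],[1,0.045,0.037,0.199,0,0,0],[1,0,0,0.106,0,0,0],[1,0,0,0.106,0,0,0],[1,0,0,0,0,0,0],[-1,0,0,0,0,0,0],[-1,0,0,0,0,0,0],[-1,0,0,0,0,0,0],[-1,0,0,0,0,0,0],[-1,0,0,0,0,0,0]]]'

```text
time: 27.4
ee_pos: [472.9, 361.2, 67.9]
ee_rot: [0.0, 0.765, 0.644, 0.0]
force: [-0.4, 0.1, 0.5]
opening: 0.589
grasp_force: 20.0
```

```bash
python3 - <<'E'
from h import *
s=manip.get_state(); print(s["ee_pos"])
a=yaw(); o=(np.array([474,359.7])-s["ee_pos"][:2])@[np.cos(a),np.sin(a)]; print("off",o)
place(97,o)
E
```

```text
[472.92003999 361.20232577  67.91143865]
off -1.295723774060749
13
[[[-1,0,0,-0.237,0,-0,-0],[-1,0,0,-0.237,0,-0,-0],[-1,0,0,-0.236,0,-0,-0],[-1,-0.205,0.178,-0,0,-0,0.023],[-1,-0.202,0.181,-0,0,-0,0.023],[-1,-0.199,0.185,-0,0,-0,0.023],[-1,-0.195,0.189,-0,0,-0,0.024],[-1,-0.192,0.192,-0,0,-0,0.023],[-1,-0.189,0.196,-0,0,-0,0.024],[-1,-0.184,0.199,-0,0,-0,0.023],[-1,-0,0,0.132,0,-0,0],[-1,-0,0,0.133,0,-0,0],[-1,-0,0,-0,0,-0,0]]]
```

Request:
drive_tool --moves '[[[-1,0,0,-0.237,0,0,0],[-1,0,0,-0.237,0,0,0],[-1,0,0,-0.236,0,0,0],[-1,-0.205,0.178,0,0,0,0.023],[-1,-0.202,0.181,0,0,0,0.023],[-1,-0.199,0.185,0,0,0,0.023],[-1,-0.195,0.189,0,0,0,0.024],[-1,-0.192,0.192,0,0,0,0.023],[-1,-0.189,0.196,0,0,0,0.024],[-1,-0.184,0.199,0,0,0,0.023],[-1,0,0,0.132,0,0,0],[-1,0,0,0.133,0,0,0],[-1,0,0,0,0,0,0],[-1,0,0,0,0,0,0]]]'

```text
time: 29.15
ee_pos: [669.3, 35.9, 157.8]
ee_rot: [0.0, 0.805, 0.594, 0.0]
force: [0.7, -0.1, 0.4]
opening: 0.587
grasp_force: 20.0
```

```bash
python3 - <<'E'
from h import *
corr(124.3)
cv2.imwrite("pics/w9.png",cv2.resize(manip.snapshot("wrist")[60:320,100:500,::-1],None,fx=2,fy=2))
E
```

```text
[669.3  35.9 157.8] 1.2715
5
[[[-1,-0.009,-0.001,-0,0.001,-0.001,0.001],[-1,-0,0,0.042,-0,0,-0],[-1,-0,0,0.042,-0,0,-0],[-1,-0,0,0.042,-0,0,-0],[-1,-0,0,0.041,-0,0,-0]]]
```

View pics/w9.png

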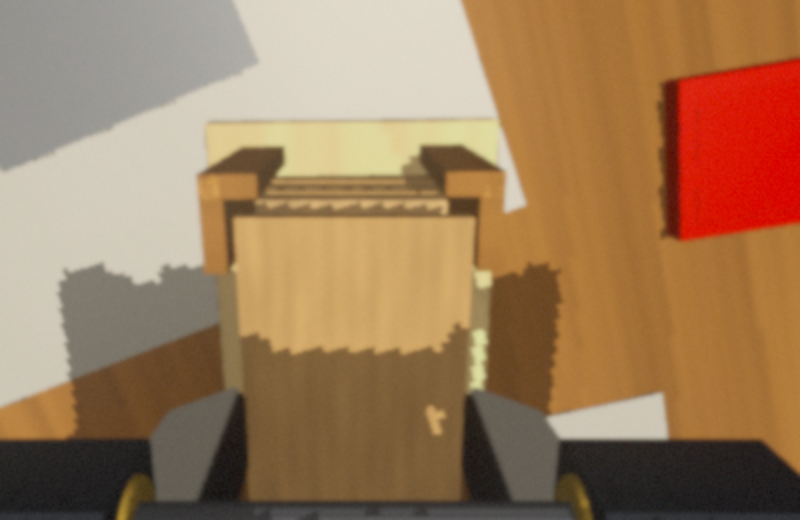

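Stack layers lie straight between the guides (198..505), and the sheet (235..473) is centred.

Request:
drive_tool --moves '[[[-1,-0.002,-0.001,0.042,0,0,0],[-1,0,0,0.042,0,0,0],[-1,0,0,0.042,0,0,0],[-1,0,0,0.041,0,0,0],[-1,0,0,0,0,0,0],[1,0,0,0,0,0,0],[1,0,0,0,0,0,0],[1,0,0,0,0,0,0],[1,0,0,0,0,0,0],[1,0,0,-0.16,0,0,0],[1,0,0,-0.16,0,0,0],[1,0,0,-0.16,0,0,0]]]'

```text
time: 30.7
ee_pos: [668.5, 35.2, 220.4]
ee_rot: [-0.0, 0.805, 0.594, -0.0]
force: [1.8, -0.1, -0.4]
opening: 1.002
grasp_force: 0.0
```

```bash
python3 - <<'E'
from h import *
leave(591,358,1.79,230,221)
E
```

```text
30.7 [668.5  35.2 220.4]
7
[[[1,-0,-0,-0.003,-0,0,-0],[1,0.223,-0.133,-0.007,-0,-0,-0.11],[1,0.234,-0.113,-0.008,-0,-0,-0.11],[1,0.243,-0.092,-0.007,-0,-0,-0.11],[1,0.25,-0.071,-0.008,-0,-0,-0.11],[1,0.256,-0.049,-0.007,-0,-0,-0.11],[1,0.258,-0.028,-0.008,-0,-0,-0.111]]]
```

Request:
drive_tool --moves '[[[1,0.223,-0.133,-0.007,0,0,-0.11],[1,0.234,-0.113,-0.008,0,0,-0.11],[1,0.243,-0.092,-0.007,0,0,-0.11],[1,0.25,-0.071,-0.008,0,0,-0.11],[1,0.256,-0.049,-0.007,0,0,-0.11],[1,0.258,-0.028,-0.008,0,0,-0.111],[1,0,0,0,0,0,0],[1,0,0,0,0,0,0]]]'

```text
time: 31.7
ee_pos: [595.5, 338.1, 228.2]
ee_rot: [0.0, 0.625, 0.78, -0.0]
force: [-0.2, -0.9, -0.0]
opening: 0.997
grasp_force: 0.0
```

```bash
python3 - <<'E'
from h import *
im,c=grasp("plaque1",12,(591,358),69); cv2.imwrite("pics/w10.png",im[:,:,::-1])
E
```

```text
plaque1 0.72 [590.1 361.5] 109.6 55.5 1.803 [175. 169. 154.]
t 31.7 [595.5 338.1 228.2]
5
[[[1,0.043,-0.001,0.197,0,0.001,-0.007],[1,0.043,-0.001,0.197,0,0,-0.006],[1,0.042,-0.001,0.197,0,0.001,-0.007],[1,0,0,0.102,0,-0,0],[1,0,0,0.103,0,-0,0]]]
```

Request:
drive_tool --moves '[[[1,0.043,-0.001,0.197,0,0,-0.007],[1,0.043,-0.001,0.197,0,0,-0.006],[1,0.042,-0.001,0.197,0,0,-0.007],[1,0,0,0.102,0,0,0],[1,0,0,0.103,0,0,0],[1,0,0,0,0,0,0],[-1,0,0,0,0,0,0],[-1,0,0,0,0,0,0],[-1,0,0,0,0,0,0],[-1,0,0,0,0,0,0],[-1,0,0,0,0,0,0]]]'

```text
time: 33.17
ee_pos: [589.2, 363.2, 69.6]
ee_rot: [0.0, 0.619, 0.785, 0.0]
force: [-0.2, -0.8, 2.2]
opening: 0.593
grasp_force: 20.0
```

```bash
python3 - <<'E'
from h import *
s=manip.get_state(); print(s["ee_pos"])
a=yaw(); o=(np.array([590.1,361.5])-s["ee_pos"][:2])@[np.cos(a),np.sin(a)]; print("off",o)
place(97,o)
E
```

```text
[589.24992825 363.24747112  69.55403064]
off -1.89743764575902
12
[[[-1,-0,0,-0.234,0,0,0],[-1,-0,0,-0.234,0,0,0],[-1,-0,0,-0.234,0.001,0,0],[-1,-0.281,0.001,-0,-0,0,0.114],[-1,-0.279,0.026,-0,-0,0,0.113],[-1,-0.276,0.051,-0,-0,0,0.114],[-1,-0.27,0.076,-0,-0,0,0.113],[-1,-0.263,0.099,-0,-0,0,0.114],[-1,-0.253,0.123,-0,-0,0,0.113],[-1,0,-0,0.132,-0,0,0],[-1,0,-0,0.133,-0,0,0],[-1,0,-0,-0,-0,0,0]]]
```

Request:
drive_tool --moves '[[[-1,0,0,-0.234,0,0,0],[-1,0,0,-0.234,0,0,0],[-1,0,0,-0.234,0,0,0],[-1,-0.281,0.001,0,0,0,0.114],[-1,-0.279,0.026,0,0,0,0.113],[-1,-0.276,0.051,0,0,0,0.114],[-1,-0.27,0.076,0,0,0,0.113],[-1,-0.263,0.099,0,0,0,0.114],[-1,-0.253,0.123,0,0,0,0.113],[-1,0,0,0.132,0,0,0],[-1,0,0,0.133,0,0,0],[-1,0,0,0,0,0,0],[-1,0,0,0,0,0,0]]]'

```text
time: 34.8
ee_pos: [669.5, 36.3, 157.5]
ee_rot: [0.0, 0.805, 0.594, 0.0]
force: [0.3, -0.6, 0.3]
opening: 0.599
grasp_force: 20.0
```

```bash
python3 - <<'E'
from h import *
corr(131)
E
```

```text
[669.5  36.3 157.5] 1.2715
5
[[[-1,-0.011,-0.001,-0,0.001,-0.001,0.001],[-1,-0,-0,0.033,-0,0,-0],[-1,-0,-0,0.033,-0,0,-0],[-1,-0,-0,0.033,-0,0,-0],[-1,-0,-0,0.034,-0,0,-0]]]
```

Request:
drive_tool --moves '[[[-1,-0.002,-0.001,0.033,0,0,0],[-1,0,0,0.033,0,0,0],[-1,0,0,0.033,0,0,0],[-1,0,0,0.033,0,0,0],[-1,0,0,0,0,0,0],[1,0,0,0,0,0,0],[1,0,0,0,0,0,0],[1,0,0,0,0,0,0],[1,0,0,0,0,0,0],[1,0,0,-0.2,0,0,0],[1,0,0,-0.2,0,0,0],[1,0,0,-0.2,0,0,0],[1,0,0,-0.2,0,0,0],[1,0,0,0,0,0,0]]]'

```text
time: 36.55
ee_pos: [670.3, 36.2, 294.2]
ee_rot: [0.002, 0.805, 0.594, 0.003]
force: [-1.2, -0.2, 0.3]
opening: 1.002
grasp_force: 0.0
```

```bash
python3 - <<'E'
from h import *
s=manip.get_state(); print(s["time"],s["ee_pos"])
c=manip.camera_info("wrist"); manip.snapshot("wrist")
for o in manip.outline_of("plaque1","wrist"):
    p,l,w,a=rect(c,o["mask"],73); print(round(o["score"],2),p.round(1),round(l,1),round(w,1),round(a,3))
plan([(427,-316,290,1.40,1)])
E
```

```text
36.55 [670.25717166  36.21702497 294.18815464]
0.92 [820.7  61.5] 96.2 48.2 3.01
0.63 [668.3  34.4] 110.1 54.8 1.271
0.42 [692.2  87.9] 29.4 0.9 2.842
8
[[[1,-0.255,-0.08,0,0,0,-0.021],[1,-0.253,-0.084,0,0,0,-0.02],[1,-0.252,-0.088,0,0,0,-0.021],[1,-0.25,-0.092,0,0,0,-0.02],[1,-0.249,-0.095,0,0,0,-0.021],[1,-0.247,-0.1,0,0,0,-0.02],[1,-0.246,-0.103,0.001,0,0,-0.021],[1,-0.244,-0.108,0,0.001,0,-0.02]]]
```

Request:
drive_tool --moves '[[[1,-0.255,-0.08,0,0,0,-0.021],[1,-0.253,-0.084,0,0,0,-0.02],[1,-0.252,-0.088,0,0,0,-0.021],[1,-0.25,-0.092,0,0,0,-0.02],[1,-0.249,-0.095,0,0,0,-0.021],[1,-0.247,-0.1,0,0,0,-0.02],[1,-0.246,-0.103,0,0,0,-0.021],[1,-0.244,-0.108,0,0,0,-0.02],[1,0,0,0,0,0,0],[1,0,0,0,0,0,0]]]'

```text
time: 37.9
ee_pos: [426.8, -315.4, 289.3]
ee_rot: [-0.001, 0.765, 0.644, 0.0]
force: [-0.3, 0.6, 0.1]
opening: 1.0
grasp_force: 0.0
```

```bash
python3 - <<'E'
from h import *
s=manip.get_state(); print(s["time"],s["ee_pos"],yaw())
c=manip.camera_info("wrist"); im=manip.snapshot("wrist"); cv2.imwrite("pics/w11.png",im[:,:,::-1]); np.save("c11.npy",c)
for o in manip.outline_of("cover","wrist"):
    p,l,w,a=rect(c,o["mask"],12); print(round(o["score"],2),p.round(1),round(l,1),round(w,1),round(a,3))
for n,z in(("cover",0),("cover_hole",12)):
    for o in manip.pinpoint(n,"wrist"): u=np.array(o["centre"])*[560,420]; print("pt",n,round(o["score"],2),u.round(1),p2w(c,u,z).round(1))
E
```

```text
37.9 [ 426.75720607 -315.44300265  289.32004224] 1.3995426420052255
0.62 [ 438.  -279.4] 177.2 56.3 1.38
pt cover 0.69 [282.2 112.8] [[ 444.3 -246.7]]
pt cover_hole 0.87 [282.2 204. ] [[ 428.1 -343. ]]
```

View pics/w11.png

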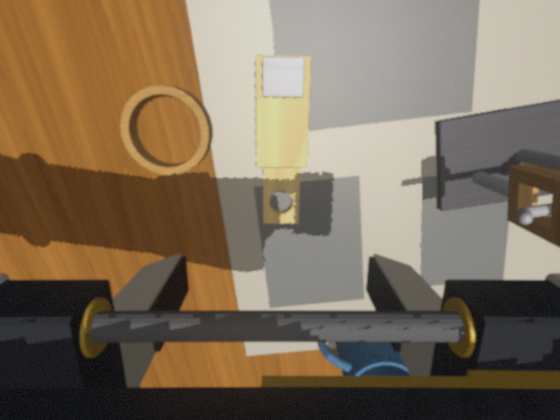

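```bash
python3 - <<'E'
from h import *
plan([(444,-248,120,1.4,1),(444,-248,69,1.4,1,3)])
E
```

```text
7
[[[1,0.085,0.006,0.213,-0,-0,0.001],[1,0.086,0.006,0.212,-0,-0,0.001],[1,0.085,0.006,0.213,-0,-0,0],[1,0.086,0.006,0.212,-0,-0.001,0.001],[1,-0,-0,0.085,-0,0,-0],[1,-0,-0,0.085,-0,0,-0],[1,-0,-0,0.085,-0,0,-0]]]
```

Request:
drive_tool --moves '[[[1,0.085,0.006,0.213,0,0,0.001],[1,0.086,0.006,0.212,0,0,0.001],[1,0.085,0.006,0.213,0,0,0],[1,0.086,0.006,0.212,0,0,0.001],[1,0,0,0.085,0,0,0],[1,0,0,0.085,0,0,0],[1,0,0,0.085,0,0,0],[1,0,0,0,0,0,0],[-1,0,0,0,0,0,0],[-1,0,0,0,0,0,0],[-1,0,0,0,0,0,0],[-1,0,0,0,0,0,0],[-1,0,0,0,0,0,0]]]' --newtons 35

```text
time: 39.72
ee_pos: [443.5, -249.5, 69.4]
ee_rot: [0.0, 0.766, 0.643, 0.0]
force: [-1.1, 0.1, 3.4]
opening: 0.596
grasp_force: 35.0
```

```bash
python3 - <<'E'
from h import *
s=manip.get_state(); c=manip.camera_info("wrist"); im=manip.snapshot("wrist"); cv2.imwrite("pics/w12.png",im[:,:,::-1])
a=yaw(); x=np.array([np.cos(a),np.sin(a),0]); p=s["ee_pos"]
print(s["ee_pos"],a)
for d in(53,55.5,58): print(d,w2p(c,[p*[1,1,0]+x*d+[0,0,12]]))
print(im[120:175,250].sum(1).tolist()); print(im[120:175,300].sum(1).tolist())
place(97,0,zs=240)
E
```

```text
[ 443.49586126 -249.49945117   69.44059679] 1.397433431811078
53 [[276.45735272 173.94606805]]
55.5 [[276.45959436 168.33638797]]
58 [[276.46185429 162.6675566 ]]
[612, 607, 612, 612, 607, 609, 610, 612, 607, 610, 608, 610, 610, 611, 610, 609, 608, 606, 607, 606, 606, 608, 606, 607, 606, 607, 606, 605, 608, 607, 607, 600, 604, 602, 602, 604, 603, 606, 593, 547, 429, 323, 317, 386, 465, 520, 543, 546, 545, 495, 394, 291, 290, 326, 403]
[466, 460, 465, 462, 463, 465, 466, 460, 459, 463, 461, 463, 461, 455, 463, 465, 464, 463, 457, 460, 458, 454, 457, 453, 452, 453, 453, 457, 454, 452, 448, 451, 453, 456, 455, 454, 448, 445, 443, 415, 360, 312, 306, 352, 435, 504, 538, 547, 542, 501, 395, 290, 273, 284, 372]
13
[[[-1,-0,0,-0.284,0,0,0],[-1,-0,0,-0.284,0,0,0],[-1,-0,0,-0.285,0,0,0],[-1,0.227,0.123,0,0,0,0.023],[-1,0.23,0.119,0,0,0,0.023],[-1,0.232,0.115,0,0,0,0.023],[-1,0.234,0.111,0,0,0,0.023],[-1,0.235,0.107,0,0,0,0.023],[-1,0.237,0.103,0,0,0,0.023],[-1,0.24,0.098,0,0,0,0.023],[-1,-0,-0,0.208,0,0,-0],[-1,-0,-0,0.207,0,0,-0],[-1,-0,-0,0,0,0,-0]]]
```

```bash
sed -i 's/157,CY/165,CY/g' h.py; python3 - <<'E'
from h import *
place(97,2.0,zs=240)
E
```

```text
13
[[[-1,-0,0,-0.284,0,0,0],[-1,-0,0,-0.284,0,0,0],[-1,-0,0,-0.285,0,0,0],[-1,0.226,0.123,0,0,0,0.023],[-1,0.228,0.119,0,0,0,0.023],[-1,0.23,0.115,0,0,0,0.023],[-1,0.232,0.111,0,0,0,0.023],[-1,0.234,0.107,0,0,0,0.023],[-1,0.236,0.102,0,0,0,0.023],[-1,0.239,0.098,0,0,0,0.023],[-1,-0,0,0.188,0,0,-0],[-1,-0,0,0.187,0,0,-0],[-1,-0,0,0,0,0,-0]]]
```

Request:
drive_tool --moves '[[[-1,0,0,-0.284,0,0,0],[-1,0,0,-0.284,0,0,0],[-1,0,0,-0.285,0,0,0],[-1,0.226,0.123,0,0,0,0.023],[-1,0.228,0.119,0,0,0,0.023],[-1,0.23,0.115,0,0,0,0.023],[-1,0.232,0.111,0,0,0,0.023],[-1,0.234,0.107,0,0,0,0.023],[-1,0.236,0.102,0,0,0,0.023],[-1,0.239,0.098,0,0,0,0.023],[-1,0,0,0.188,0,0,0],[-1,0,0,0.187,0,0,0],[-1,0,0,0,0,0,0],[-1,0,0,0,0,0,0]]]'

```text
time: 41.52
ee_pos: [668.3, 32.5, 166.0]
ee_rot: [0.0, 0.805, 0.594, 0.0]
force: [0.6, -0.5, -1.5]
opening: 0.595
grasp_force: 35.0
```

```bash
python3 - <<'E'
from h import *
d=np.array([np.cos(CY),np.sin(CY)])*2
corr(143.4,*(CO-d))
cv2.imwrite("pics/w13.png",cv2.resize(manip.snapshot("wrist")[60:320,100:500,::-1],None,fx=2,fy=2))
E
```

```text
[668.3  32.5 166. ] 1.2709
5
[[[-1,-0.002,-0.001,-0,0.001,-0.001,-0],[-1,0,-0,0.028,0,0,-0],[-1,0,-0,0.028,0,0,-0],[-1,0,-0,0.028,0,0,-0],[-1,0,-0,0.029,0,0,-0]]]
```

View pics/w13.png

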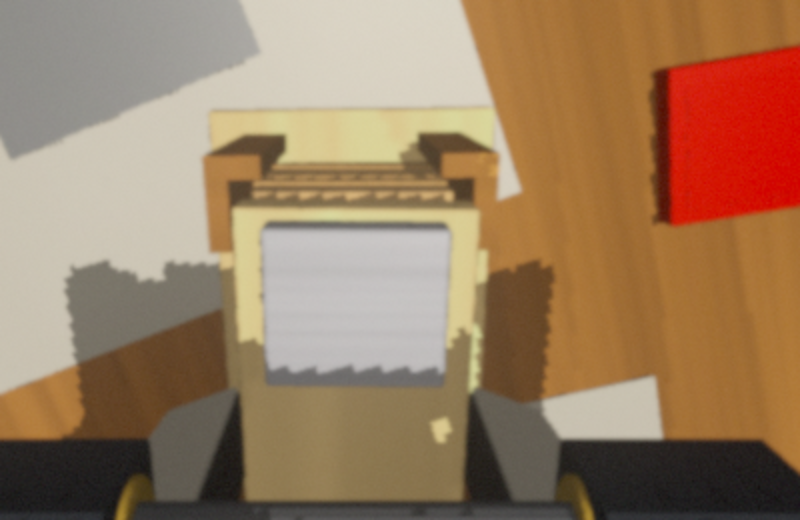

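Request:
drive_tool --moves '[[[-1,-0.001,-0.003,0.028,0,0,0],[-1,0,0,0.028,0,0,0],[-1,0,0,0.028,0,0,0],[-1,0,0,0.028,0,0,0],[-1,0,0,0,0,0,0],[-1,0,0,0,0,0,0]]]'

```text
time: 42.32
ee_pos: [667.2, 32.4, 142.5]
ee_rot: [0.0, 0.805, 0.594, -0.0]
force: [-2.0, -0.4, 2.3]
opening: 0.593
grasp_force: 35.0
```

Request:
drive_tool --moves '[[[1,0,0,0,0,0,0],[1,0,0,0,0,0,0],[1,0,0,0,0,0,0],[1,0,0,0,0,0,0],[1,0,0,-0.2,0,0,0],[1,0,0,-0.2,0,0,0],[1,0,0,-0.2,0,0,0],[1,-0.17,0,-0.13,0,0,0],[1,-0.17,0,-0.06,0,0,0],[1,-0.17,0,0,0,0,0],[1,0,0,0,0,0,0],[1,0,0,0,0,0,0]]]'

```text
time: 43.82
ee_pos: [637.1, -64.4, 300.4]
ee_rot: [-0.0, 0.805, 0.594, 0.0]
force: [-1.1, 1.3, 1.3]
opening: 1.001
grasp_force: 0.0
```

```bash
python3 - <<'E'
from h import *
s=manip.get_state(); print(s["time"],s["ee_pos"],yaw())
c=manip.camera_info("wrist"); im=manip.snapshot("wrist"); np.save("c14.npy",c)
for n,z in(("cover_hole",85),("flange_hole",42),("cover",73)):
    for o in manip.pinpoint(n,"wrist"): u=np.array(o["centre"])*[560,420]; print("pt",n,round(o["score"],2),u.round(1),p2w(c,u,z).round(1))
print("exp",CO-95*np.array([np.cos(CY),np.sin(CY)]))
u=w2p(c,[[640.5,-56.5,85]])[0].round().astype(int); x0,y0=max(u[0]-75,0),max(u[1]-100,0)
cv2.imwrite("pics/w14.png",cv2.resize(im[y0:y0+180,x0:x0+200,::-1],None,fx=3,fy=3,interpolation=cv2.INTER_CUBIC)); print(x0,y0)
E
```

```text
43.825 [637.14211398 -64.38282406 300.43980635] 1.271370622438432
pt cover_hole 0.69 [275.5 186. ] [[638.8 -55.7]]
pt cover_hole 0.25 [333.2 359. ] [[ 641.7 -258.5]]
pt flange_hole 0.58 [280.7 179.4] [[642.8 -60.5]]
pt cover 0.56 [277.4  74.1] [[668.7  35.5]]
exp [640.54406571 -56.56268259]
203 86
```

View pics/w14.png

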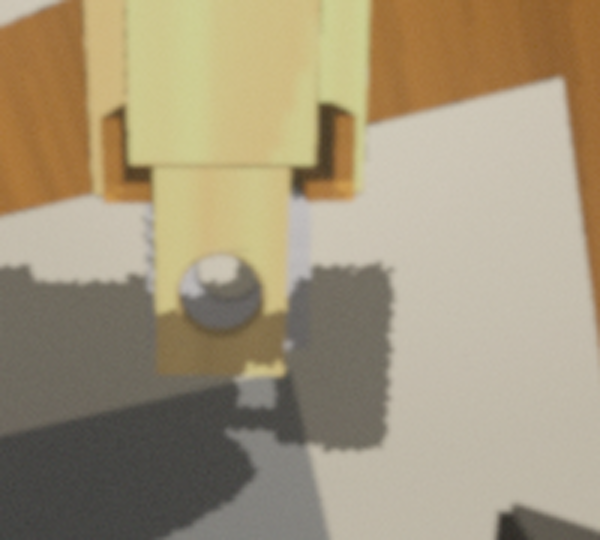

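```bash
python3 - <<'E'
from h import *
c=np.load("c14.npy",allow_pickle=True).item()
for x,y,z,r in((640.5,-56.6,42,11),(642.8,-60.5,42,11),(638.8,-55.7,85,13)):
    t=np.linspace(0,6.28,40); q=(w2p(c,np.c_[x+r*np.cos(t),y+r*np.sin(t),0*t+z])-[203,86])*3
    print(q.min(0).round(),q.max(0).round())
s=manip.get_state(); p=s["ee_pos"]
# look at pin: stand from first top view
for n,z in(("pin",120),("pin_tip",60),("stand",0)):
    for o in manip.pinpoint(n,"wrist"): u=np.array(o["centre"])*[560,420]; print("pt",n,round(o["score"],2),u.round(1),p2w(c,u,z).round(1))
E
```

```text
[192. 240.] [255. 302.]
[201. 249.] [265. 311.]
[175. 258.] [260. 341.]
pt stand 0.83 [332.4 359.2] [[ 634.9 -334.3]]
```

```bash
python3 - <<'E'
from h import *
plan([(592,-331,330,0.12,1)])
E
```

```text
7
[[[1,-0.192,0.025,-0.021,-0,0,0.21],[1,-0.185,0.056,-0.021,-0,0,0.209],[1,-0.173,0.086,-0.021,-0,0,0.21],[1,-0.157,0.113,-0.021,-0,0,0.209],[1,-0.136,0.137,-0.022,-0,0,0.21],[1,-0.111,0.157,-0.021,-0,0,0.209],[1,-0.085,0.174,-0.022,-0,0,0.21]]]
```

Request:
drive_tool --moves '[[[1,-0.192,0.025,-0.021,0,0,0.21],[1,-0.185,0.056,-0.021,0,0,0.209],[1,-0.173,0.086,-0.021,0,0,0.21],[1,-0.157,0.113,-0.021,0,0,0.209],[1,-0.136,0.137,-0.022,0,0,0.21],[1,-0.111,0.157,-0.021,0,0,0.209],[1,-0.085,0.174,-0.022,0,0,0.21],[1,0,0,0,0,0,0],[1,0,0,0,0,0,0]]]'

```text
time: 45.3
ee_pos: [591.9, -330.7, 330.0]
ee_rot: [-0.0, 0.998, 0.06, 0.0]
force: [-0.0, 1.1, -0.2]
opening: 1.002
grasp_force: 0.0
```

```bash
python3 - <<'E'
from h import *
s=manip.get_state(); print(s["time"],s["ee_pos"],yaw())
c=manip.camera_info("wrist"); im=manip.snapshot("wrist"); np.save("c15.npy",c); cv2.imwrite("pics/w15.png",im[:,:,::-1])
for n,z in(("pin",120),("pin_tip",60),("stand",0)):
    for o in manip.pinpoint(n,"wrist"): u=np.array(o["centre"])*[560,420]; print("pt",n,round(o["score"],2),u.round(1),p2w(c,u,z).round(1))
for o in manip.outline_of("pin","wrist"):
    p,l,w,a=rect(c,o["mask"],178); print(round(o["score"],2),p.round(1),round(l,1),round(w,1),round(a,3))
E
```

```text
45.3 [ 591.86661805 -330.72404506  329.99976742] 0.12091077324845104
pt pin 0.93 [282.7 173.7] [[ 613.9 -333.2]]
pt pin_tip 0.76 [280.9 159.6] [[ 616.3 -331.8]]
pt stand 0.73 [285.  135.5] [[ 635.8 -334.9]]
0.57 [ 620.7 -332.1] 43.7 29.0 1.564
```

View pics/w15.png

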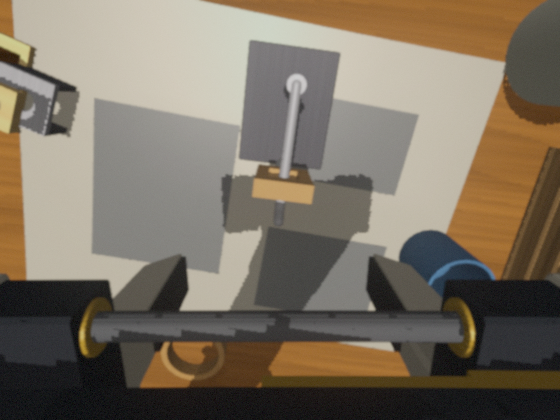

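```bash
python3 - <<'E'
from h import *
c=np.load("c15.npy",allow_pickle=True).item()
q=p2w(c,[[254,182],[313,186],[311,203],[252,198]],178); print(q.round(1),q.mean(0)); d=q[1]-q[0]; print("w",np.linalg.norm(d),np.arctan2(*d[::-1])+np.pi/2)
P=p2w(c,[[297,85]],162)[0]; E=p2w(c,[[279,210]],173)[0]; print(P,E,np.linalg.norm(P-E),"stand yaw",np.arctan2(*(P-E)[::-1]))
im=cv2.imread("pics/w15.png")
m=cv2.inRange(im,(30,80,150),(150,190,255)); m[:178]=0;m[206:]=0;m[:,:245]=0;m[:,320:]=0
print(m.sum()/255); r=cv2.minAreaRect(cv2.findNonZero(m)); print(r, p2w(c,cv2.boxPoints(r),178).round(1), p2w(c,[r[0]],178))
E
```

```text
[[ 617.2 -311. ]
 [ 619.5 -353.9]
 [ 606.6 -354.4]
 [ 605.1 -310.7]] [ 612.08869916 -332.49111705]
w 42.97655776571096 0.052740191353871424
[ 686.94456654 -333.47170324] [ 596.68800213 -331.80647489] 90.27192478391775 stand yaw -0.018447848652524197
1178.0
((282.5461730957031, 191.6307830810547), (61.27315902709961, 20.71380043029785), 7.125016689300537) [[ 604.9 -309.9]
 [ 620.5 -310.2]
 [ 620.2 -354.7]
 [ 604.5 -355.2]] [[ 612.60611127 -332.42430666]]
```

```bash
python3 - <<'E'
from h import *
plan([(612.3,-332.5,250,0,1),(612.3,-332.5,195,0,1,3)])
E
```

```text
5
[[[1,0.05,0.011,0.201,-0,-0,0.077],[1,0.05,0.008,0.2,-0,-0,0.077],[1,0,0,0.092,-0,-0,0],[1,0,0,0.092,-0,-0,0],[1,0,0,0.091,-0,-0,0]]]
```

Request:
drive_tool --moves '[[[1,0.05,0.011,0.201,0,0,0.077],[1,0.05,0.008,0.2,0,0,0.077],[1,0,0,0,0,0,0],[1,0,0,0.092,0,0,0],[1,0,0,0.092,0,0,0],[1,0,0,0.091,0,0,0],[1,0,0,0,0,0,0],[-1,0,0,0,0,0,0],[-1,0,0,0,0,0,0],[-1,0,0,0,0,0,0],[-1,0,0,0,0,0,0],[-1,0,0,0,0,0,0],[-1,0,0,0,0,0,0]]]' --newtons 25

```text
time: 47.18
ee_pos: [611.8, -333.6, 195.1]
ee_rot: [0.0, 1.0, -0.001, 0.0]
force: [-1.2, -0.4, 0.4]
opening: 0.479
grasp_force: 25.0
```

Gripped at 44 mm. Lift 16, then draw −x by 70.

Request:
drive_tool --moves '[[[-1,0,0,-0.04,0,0,0],[-1,0,0,-0.04,0,0,0],[-1,0,0,0,0,0,0],[-1,-0.09,-0.001,0,0,0,0],[-1,-0.09,-0.001,0,0,0,0],[-1,-0.09,-0.001,0,0,0,0],[-1,-0.09,-0.001,0,0,0,0],[-1,0,0,0,0,0,0]]]'

```text
time: 48.18
ee_pos: [538.7, -333.2, 211.2]
ee_rot: [0.0, 1.0, -0.002, -0.0]
force: [0.3, 0.2, -0.4]
opening: 0.481
grasp_force: 25.0
```

```bash
python3 - <<'E'
from h import *
s=manip.get_state(); print(s["force"],s["ee_pos"])
c=manip.camera_info("top"); manip.snapshot("top")
T=(640.8,-55.8)
plan([(540,-334,260,0,-1),(*T,260,0,-1)])
E
```

```text
[ 0.32555906  0.23380852 -0.39474516] [ 538.69098826 -333.21843962  211.1909313 ]
7
[[[-1,0.001,0.005,-0.244,0,-0,-0.003],[-1,0.084,-0.232,0,0,-0,-0],[-1,0.084,-0.232,0,0,-0,-0],[-1,0.084,-0.232,0,0,-0,-0],[-1,0.084,-0.232,0,0,-0,-0],[-1,0.084,-0.231,0,0,-0,-0],[-1,0.084,-0.232,0,0,-0,-0]]]
```

Request:
drive_tool --moves '[[[-1,0,0.005,-0.244,0,0,0],[-1,0.084,-0.232,0,0,0,0],[-1,0.084,-0.232,0,0,0,0],[-1,0.084,-0.232,0,0,0,0],[-1,0.084,-0.232,0,0,0,0],[-1,0.084,-0.231,0,0,0,0],[-1,0.084,-0.232,0,0,0,0],[-1,0,0,0,0,0,0],[-1,0,0,0,0,0,0]]]'

```text
time: 49.35
ee_pos: [641.6, -55.7, 259.6]
ee_rot: [0.0, 1.0, -0.001, -0.0]
force: [-0.3, -0.9, -0.2]
opening: 0.479
grasp_force: 25.0
```

```bash
python3 - <<'E'
from h import *
s=manip.get_state(); print(s["time"],s["ee_pos"],yaw())
c=manip.camera_info("wrist"); im=manip.snapshot("wrist"); cv2.imwrite("pics/w16.png",cv2.resize(im[60:320,100:500,::-1],None,fx=2,fy=2))
for n,z in(("pin_tip",s["ee_pos"][2]-134.7),("cover_hole",85)):
    for o in manip.pinpoint(n,"wrist"): u=np.array(o["centre"])*[560,420]; print("pt",n,round(o["score"],2),u.round(1),p2w(c,u,z).round(1))
corr(170,640.8,-55.8,-1,0)
E
```

```text
49.35 [641.59564822 -55.74258638 259.60264369] -0.0014516866592273214
pt pin_tip 0.84 [278.3 223. ] [[643.8 -57. ]]
pt pin_tip 0.55 [163.5 172.6] [[679.6  19.6]]
pt cover_hole 0.75 [276.9 210. ] [[640.5 -56. ]]
[641.1 -57.4 259.8] -0.0042
5
[[[-1,-0.001,-0.008,-0,0.001,0,-0.005],[-1,-0,0,0.112,-0,0,-0],[-1,-0,0,0.112,-0,0,-0],[-1,-0,0,0.112,-0,0,-0],[-1,-0,0,0.113,-0,0,-0]]]
```

View pics/w16.png

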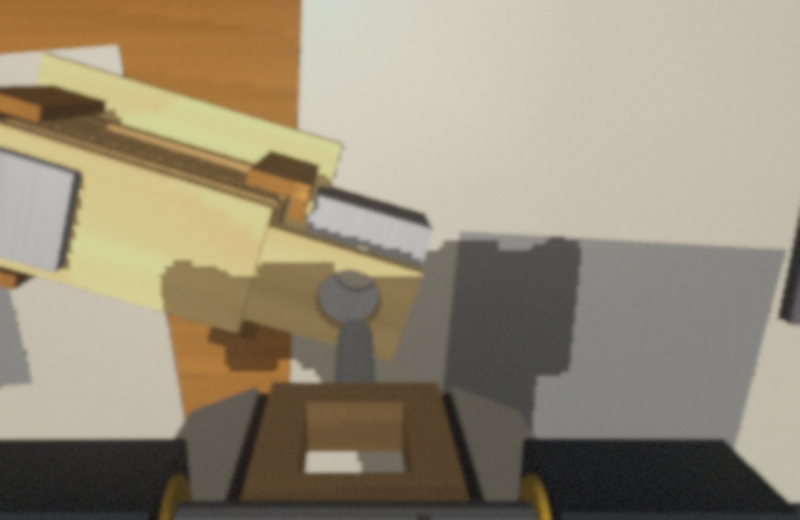

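Request:
drive_tool --moves '[[[-1,-0.006,-0.01,0,0,0,0],[-1,0,0,0.1,0,0,0],[-1,0,0,0.08,0,0,0],[-1,0,0,0.06,0,0,0],[-1,0,0,0.05,0,0,0],[-1,0,0,0,0,0,0]]]'

```text
time: 50.25
ee_pos: [639.6, -53.8, 201.0]
ee_rot: [0.0, 1.0, -0.001, -0.001]
force: [0.0, -0.0, -0.9]
opening: 0.478
grasp_force: 25.0
```

Request:
drive_tool --moves '[[[-1,0.003,0.007,0.02,0,0,0],[-1,0,0,0.04,0,0,0],[-1,0,0,0.04,0,0,0],[-1,0,0,0.04,0,0,0],[-1,0,0,0,0,0,0]]]'

```text
time: 50.88
ee_pos: [640.1, -55.1, 172.8]
ee_rot: [-0.0, 1.0, -0.001, -0.001]
force: [0.2, -0.4, -0.1]
opening: 0.479
grasp_force: 25.0
```

Tip is about z 38, through the flange hole with no force. Finish down.

Request:
drive_tool --moves '[[[-1,0,0,0.03,0,0,0],[-1,0,0,0.03,0,0,0],[-1,0,0,0.005,0,0,0],[-1,0,0,0,0,0,0]]]'

```text
time: 51.38
ee_pos: [640.6, -55.1, 160.8]
ee_rot: [0.0, 1.0, -0.001, -0.0]
force: [-0.8, 0.1, -0.1]
opening: 0.479
grasp_force: 25.0
```

Request:
drive_tool --moves '[[[-1,0,0,0.003,0,0,0],[-1,0,0,0,0,0,0],[1,0,0,0,0,0,0],[1,0,0,0,0,0,0],[1,0,0,0,0,0,0],[1,0,0,0,0,0,0],[1,0,0,-0.1,0,0,0],[1,0,0,-0.25,0,0,0],[1,0,0,-0.25,0,0,0],[1,-0.25,0,0,0,0,0],[1,-0.25,0,0,0,0,0],[1,0,0,0,0,0,0]]]'

```text
time: 52.88
ee_pos: [537.1, -55.2, 280.3]
ee_rot: [0.0, 1.0, -0.001, -0.001]
force: [0.9, 0.2, 1.0]
opening: 1.004
grasp_force: 0.0
```

```bash
python3 - <<'E'
from h import *
s=manip.get_state(); print(s["time"],s["ee_pos"])
im=manip.snapshot("wrist"); im2=manip.snapshot("scene")
a=cv2.resize(im[0:260,100:460],None,fx=1.1,fy=1.1); b=cv2.resize(im2[190:310,190:360],None,fx=2.33,fy=2.383)
cv2.imwrite("pics/w17.png",np.hstack([a,b[:286]])[:,:,::-1])
E
```

```text
52.875 [537.10450374 -55.15772084 280.31843315]
```

View pics/w17.png

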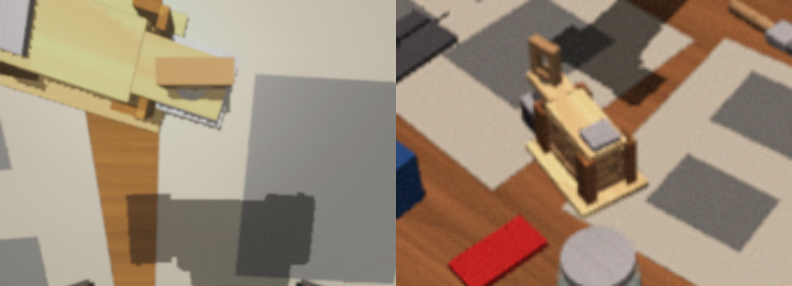

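The pin's handle stands upright on the tongue (left view about 195,75; right view about 545,60). The cover lies level on the stack, and the gripper is clear.

```bash
python3 -c "
from workcell import manip
print(manip.close_job())"
```

```text
the job is handed in; nothing more can be done
None
```

I packed all three plaques with one sheet between each, laid the cover on top and put the pin down through both holes; I handed the job in at about 53 s, and no verdict came back.

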